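# Start an adjustable leg in its threaded socket on an upturned kitchen cabinet

### The job

Stand the loose black leg stem-down in the empty threaded socket on the upturned cabinet, its white line about an eighth of a turn clockwise (seen from above) of the socket's white line; then start the thread the careful way: turn the leg backward (anticlockwise) until it is felt to drop off the end of the thread, and from there forward (clockwise) one full turn. Finish while still holding the leg upright by its foot, without letting go at the end, and leave the spirit level, the brass pull and the screwdriver where they lie.

Things in the scene. Friction and masses are not known exactly. Their poses are not given: they have to be found in the camera images.
- cabinet: White kitchen base cabinet standing upside down on the floor, fixed: 560 mm along its x, 600 mm along its y. Origin: middle of its upturned bottom panel, on the surface, which is level, flat and about 30 mm above the robot's worktop; z up. All else stands on this panel. Two more legs are already fitted at its far corners, x +200 mm, y +220 and -220 mm.
- socket: The empty leg socket, grey plastic, fixed to the panel: round flange 84 mm across, 4 mm thick, carrying an upright threaded boss 48 mm across. Origin: centre of the flange's underside, on the panel; z up along the thread axis; x points to where the inside thread begins at its upper end. A white line on boss, rim and flange marks that direction (called the socket's line).
- socket_mouth (a point): Centre of the socket's mouth, on the thread axis, 49 mm above the panel; axes as the socket's. The bore is 34.6 mm wide, countersunk to about 44 mm at the mouth; from 24 to 21 mm above the panel it funnels down to a plain guide hole 27.4 mm wide, open down to the panel.
- socket_thread (a point): On the socket's axis, 42 mm above the panel: the height of the upper face of the inside thread at its upper end. Right-hand thread, pitch 6 mm, 1.8 mm thick, inside diameter 28 mm, 1.25 turns long. A leg stood in the socket rests on this thread and, let go, may lean up to 5 degrees. In the thread it has 2.4 mm of play up and down, under 1 mm sideways, turns with hardly any effort and stays put when let go.
- leg_center (a point): Centre of the loose black plastic leg, half-way up (86 mm high, 0.1 kg), on its axis; z points from stem to foot. It starts standing upright on its stem. Column 34 mm across from 52 to 72 mm above the stem's end. A white line on the foot's top and rim and down the column marks the leg's +x direction (the leg's line), where the thread on its stem begins.
- leg_foot (a point): Middle of the leg's round foot, 79 mm above the stem's end: 52 mm across, 14 mm thick, at the very top of the leg. The place to grip it, at any angle about its axis.
- leg_tip (a point): Middle of the end face of the leg's stem, its lower end; axes as the leg's. The lowest 24 mm are a plain round nose 26 mm across, tapered to 23 mm at the end; above it a right-hand thread, pitch 6 mm, 1.8 mm thick, 32 mm outside diameter, begins at the leg's line and winds up 2.75 turns.
- leg_mark (a point): Outer end of the leg's white line, on the foot's top edge, 26 mm off the axis. Stem's end when it rests in the socket: 18 mm above the panel as the leg's line reaches the socket's line going anticlockwise; there it drops 6 mm, to 12 mm. Clockwise turns lower it, and anticlockwise turns raise it, 6 mm a turn. One turn forward of the drop it is 6 mm above the panel, the lines again in line.
- fitted_leg: The same kind of leg already fitted near the robot, in the other front socket (fixed): foot 52 mm across, top 89 mm above the panel. Origin: centre of its flange's underside.
- level_center (a point): Yellow spirit level standing on its edge, 24 x 230 (along its y) x 48 mm high; this is its centre. Leave it alone.
- pull_center (a point): Loose brass bar pull lying flat, bar 12 mm thick and 172 mm long along its y, two 30 mm posts to its +x; this is the middle of the bar. Leave it alone.
- screwdriver_grip (a point): Screwdriver lying on the panel, middle of its handle. Leave it alone.

How it is judged:
By the outcome, as a careful person would: the job done as asked, in the order asked, and still so for the second after the job is handed in, while the arm keeps its last pose, push and grip.
It also fails if it takes over 72 s, if anything falls off the work surface, if the arm or the gripper's body presses on something with over 40 N, if the wrist force passes 120 N, or if a joint passes its speed limit or range.

### The arm

A 6-joint arm with a two-finger parallel gripper is mounted at the origin on the work surface. World frame = base frame: x ahead of the robot, y to its left, z up, the work surface at z = 0. Lengths are in m, angles in rad, forces in N, time in s.
With the tool pointing down it reaches from about 0.35 to 0.775 m from the base axis. Payload 7.3 kg.
Tool frame: the origin (TCP) lies on the centre line of the jaws, within the pads' length; the fingertips stand 14 mm ahead of it and the grasp point (between the pads) lies 5 mm behind it; z points along the fingers, y is the direction in which the jaws open and shut (so a half turn about z gives the same grasp; the last joint's range is limited). The gripper opens to 92 mm and grips with 3 to 60 N. Pads are 19 mm wide; open, the fingers measure 130 mm over their backs; the gripper's body (75 mm by 190 mm) begins 47 mm behind the grasp point.
Start: joints at [1.173, 0.342, 1.524, -0, 1.275, -0.146], TCP at [0.131, 0.508, 0.241] pointing down, gripper open.
Joint ranges: [-2.53, 2.53], [-0.77, 2.02], [0.04, 2.7], [-1, 4.14], [0.28, 2.66], [-3.11, 3.11]. Speed limits (rad/s): [2.57, 2.57, 3.14, 3.14, 3.14, 3.14].

### API

Orientations are given as [roll, pitch, yaw] about the fixed x, y, z axes, in that order (R = Rz(yaw) Ry(pitch) Rx(roll)).
In Python, from cell import telemetry, cams, robot gives the robot as it stands.
- The arm moves only by the tool servo_tool, never from a script. Its argument "targets" is text: rows parted by semicolons, each of 4 numbers parted by spaces: the shift along the tool's x, y, z in mm, then the turn about the tool's z in rad. In form: x y z yaw; .... A call has 1 to 20 rows; each row shifts and turns the pose as measured when the row begins, along the tool's axes as they then stand; what a row does not reach is not made up. A row lasts 1/8 s, in which the tool goes at most 62.5 mm and 10.7 degrees, less where a joint would pass 70% of its speed; a pose out of reach is approached as far as the arm can. A call with a gripper value outside its range is refused whole. "hand" is the opening, from 0 (shut) to 1 (fully open), set as the call begins (left out, the last holds). The fingers move at their own pace and stop on an object; "squeeze" is the grip in N (left out, the last holds). Time passes only in rows, so rows that do not move let the fingers close. It gives the time, the measured TCP pose, the force and the opening at its end, in the units of the state.
- telemetry.observe(): the state, without advancing time (a new reading comes with each control period).
- cams.read_camera(name): name is "side" or "top" or "wrist"; returns a dict with "color" (400x640x3 uint8, red, green, blue), "K" (3x3 intrinsics, pixels), "k1" (the pictures are not rectified: a ray, as slopes to the right and down, at radius r is drawn at 1 + k1 r^2 times it, then the intrinsics apply), "R" (3x3) and "t" (3): a world point X has camera coordinates R X + t. Camera axes: x right, y down, z forward; pixel columns grow to the right and rows downward; lengths in m; the calibration is good to about 2 mm. A picture is of the moment at which its call begins. There is no depth.
- robot.hand_in(): hands the job in, once; it reports no verdict.
Trained networks look in a picture, given as the dict that the camera call returned (one of the last four; its "shot" number tells which), for a name from the list of things; names that differ only in an ending like _2 or _b are one class to them, and where a whole thing is asked for, a point or a joint stands for the part that bears it (a point fixed in the world has none). Each returns a list of dicts, best first, with "score" (0 to 1); they miss things now and then, are a little off and sometimes report something else, mostly with a low value. They report only what shows in the picture. A call takes as long as a camera call.
- cams.cut_out(picture, query): "region" (400x640 bool, what is visible of it) and "extent" ([centre column, centre row, width, height] in pixels, round what is visible of it).
The state is a dict: "time": time; "qpos": joint angles; "qvel": joint speeds; "joint_efforts": joint torques, N m; "tool_pos": TCP position; "tool_rot": TCP orientation; "contact_force": force on the tool from outside, world axes, zero at the start; "torque": the same for the moment, N m; "opening": finger opening in m.
Only numpy, scipy, OpenCV 4.12 (cv2) and the standard library are available. Lean on these libraries where they do the work, as an engineer would, in place of code of your own. Each camera call takes 0.05 s, during which the arm holds its last target.

## Working session

There is one attempt and no reset: what is moved stays moved. The work goes in short steps, Python scripts to look and compute and a tool call to move; the robot and the scene stay as the last step left them, time stands still between calls to the robot, and variables do not carry over. Pictures are saved under pics/ and viewed, and the job is handed in when it is done.

Besides the shell and the picture viewer there is one more tool, called after "Request:" by a JSON object that holds its "fn" and its "kwargs", one argument or row to a line. servo_tool: Moves the arm, as the interface text tells. Its arguments: {"type":"object","properties":{"targets":{"type":"string"},"hand":{"type":"number"},"squeeze":{"type":"number"}},"required":["targets"]}

```bash
ls; mkdir -p pics; cat > h.py <<'E'
import numpy as np, cv2
from cell import telemetry, cams, robot
def save(p,n,crop=None,scale=1):
    im=cv2.cvtColor(p["color"],cv2.COLOR_RGB2BGR)
    if crop: x0,y0,x1,y1=crop; im=im[y0:y1,x0:x1]
    if scale!=1: im=cv2.resize(im,None,fx=scale,fy=scale,interpolation=cv2.INTER_CUBIC)
    cv2.imwrite("pics/"+n+".png",im)
def ray(p,uv):
    K=np.array(p["K"]);R=np.array(p["R"]);t=np.array(p["t"]);k=p["k1"]
    d=np.array([(uv[0]-K[0,2])/K[0,0],(uv[1]-K[1,2])/K[1,1]])
    r=np.linalg.norm(d);q=r
    for _ in range(30): q=r/(1+k*q*q)
    if r>0:d=d*q/r
    return -R.T@t, R.T@np.array([d[0],d[1],1.])
def onz(p,uv,z):
    o,d=ray(p,uv); return o+d*(z-o[2])/d[2]
def proj(p,X):
    K=np.array(p["K"]);c=np.array(p["R"])@np.array(X)+np.array(p["t"])
    s=c[:2]/c[2]; s=s*(1+p["k1"]*(s@s)); return np.array([K[0,0]*s[0]+K[0,2],K[1,1]*s[1]+K[1,2]])
E
python3 - <<'E'
from h import *
print(telemetry.observe())
for n in ["side","top","wrist"]:
    p=cams.read_camera(n); save(p,n+"0")
    print(n,p["K"],p["k1"],-np.array(p["R"]).T@p["t"],np.array(p["R"]).round(2).tolist())
    for q in ["leg_foot","socket","fitted_leg","leg_center","socket_mouth","leg_mark"]:
        try: print(q,[(round(r["score"],2),np.round(r["extent"],1).tolist()) for r in cams.cut_out(p,q)[:4]])
        except Exception as e: print(q,e)
E
```

```text
pics
{'time': 0.0, 'qpos': array([ 1.17296632e+00,  3.42762081e-01,  1.52503642e+00, -2.15831956e-06,
        1.27535869e+00, -1.45972131e-01]), 'qvel': array([-0.00191301,  0.0006953 ,  0.00111261,  0.00083682,  0.00038059,
        0.00088312]), 'joint_efforts': array([-7.94075095e-05, -4.31246352e+01, -2.44219726e+01,  7.17528211e-02,
        5.58433961e-02, -8.03952071e-05]), 'tool_pos': array([0.13064707, 0.50808955, 0.24001773]), 'tool_rot': array([-3.14004445e+00, -2.25527571e-04,  2.88973524e+00]), 'contact_force': array([-0.18217736, -0.07842177,  0.37961474]), 'torque': array([0.02918882, 0.06074605, 0.00721353]), 'opening': 0.09176261312286423}
side [[509.70828408   0.         319.98342242]
 [  0.         509.70828408 191.85043268]
 [  0.           0.           1.        ]] -0.017116724847660508 [0.34332841 0.65880679 0.86505816] [[-0.91, -0.41, 0.01], [-0.31, 0.67, -0.68], [0.27, -0.62, -0.73]]
leg_foot [(0.85, [332.9, 210.5, 25.9, 40.8])]
socket [(0.93, [407.2, 174.8, 36.5, 33.0])]
fitted_leg [(0.71, [320.6, 307.6, 43.5, 64.6])]
leg_center [(0.67, [332.8, 210.1, 28.8, 39.
[... 375 characters left out ...]
.0, 226.2, 31.2, 32.8])]
socket [(0.73, [288.4, 121.9, 123.1, 32.0]), (0.72, [405.4, 282.8, 45.8, 51.2]), (0.46, [212.4, 183.8, 60.2, 91.3])]
fitted_leg [(0.67, [181.8, 264.8, 52.7, 45.8])]
leg_center [(0.8, [295.7, 223.6, 34.0, 28.4])]
socket_mouth [(0.62, [406.0, 283.1, 44.3, 43.8]), (0.17, [285.5, 205.7, 337.2, 322.6])]
leg_mark [(0.7, [296.6, 224.5, 31.1, 30.8])]
wrist [[295.74166774   0.         319.87452018]
 [  0.         295.74166774 198.22040001]
 [  0.           0.           1.        ]] -0.05163477894952354 [0.06348368 0.52509636 0.38341914] [[0.25, 0.97, -0.0], [0.94, -0.24, 0.26], [0.25, -0.06, -0.97]]
leg_foot []
socket []
fitted_leg []
leg_center []
socket_mouth []
leg_mark []
```

View pics/side0.png

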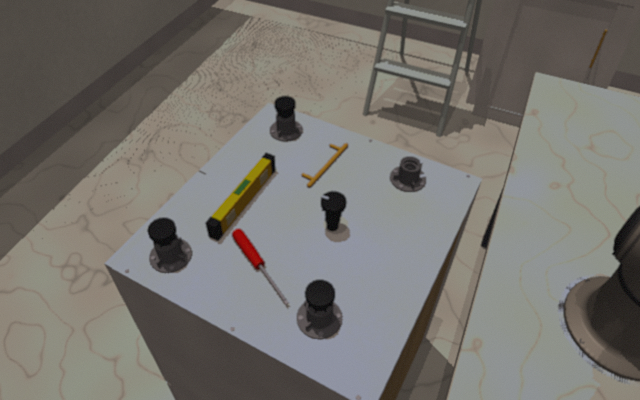

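View pics/top0.png

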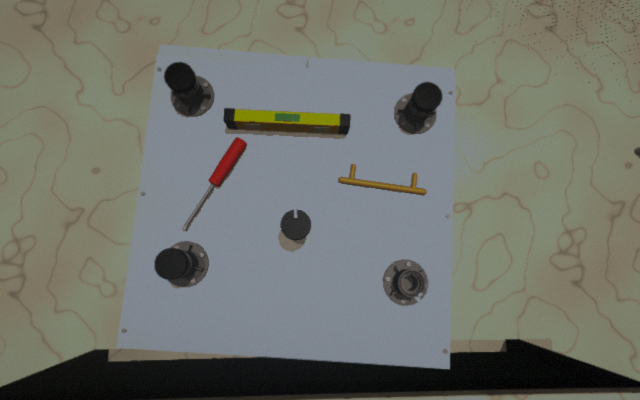

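```bash
python3 - <<'E'
from h import *
p=cams.read_camera("top")
for q,z in [("leg_foot",.116),("socket",.079),("fitted_leg",.119)]:
    for r in cams.cut_out(p,q)[:3]: print(q,r["score"],r["extent"],onz(p,r["extent"][:2],z))
save(p,"topc",(230,160,470,340),3.3)
p=cams.read_camera("side");save(p,"sidec",(290,130,450,250),5)
E
```

```text
leg_foot 0.92 [295.1, 224.8, 29.4, 35.8] [0.58336049 0.02868696 0.116     ]
socket 0.83 [406.0, 281.5, 47.3, 48.2] [ 0.48454042 -0.16356502  0.079     ]
socket 0.6 [296.4, 222.4, 31.9, 28.3] [0.59121354 0.02731372 0.079     ]
socket 0.3 [288.3, 121.9, 122.4, 25.0] [0.77722606 0.04045445 0.079     ]
fitted_leg 0.97 [182.1, 263.5, 53.7, 47.3] [0.52224368 0.21382288 0.119     ]
fitted_leg 0.5 [293.9, 224.2, 31.9, 32.2] [0.5841079  0.03061089 0.119     ]
```

View pics/topc.png

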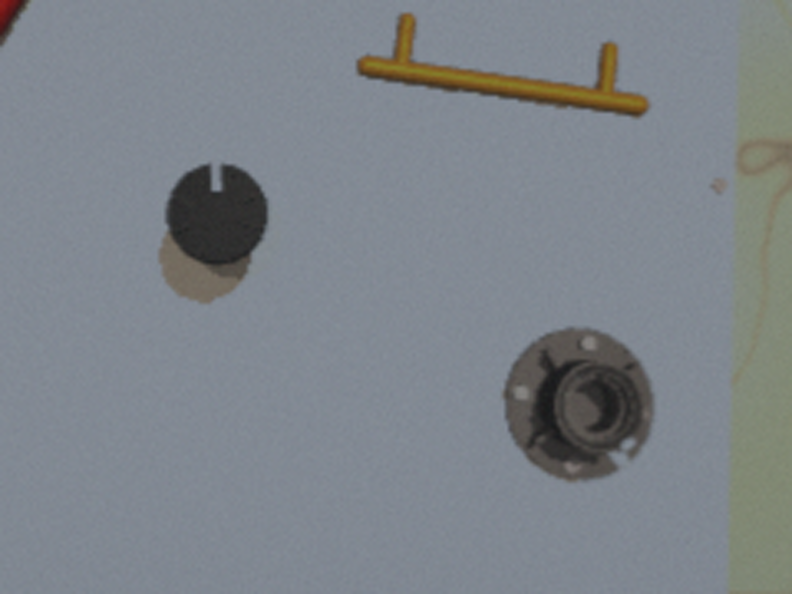

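View pics/sidec.png

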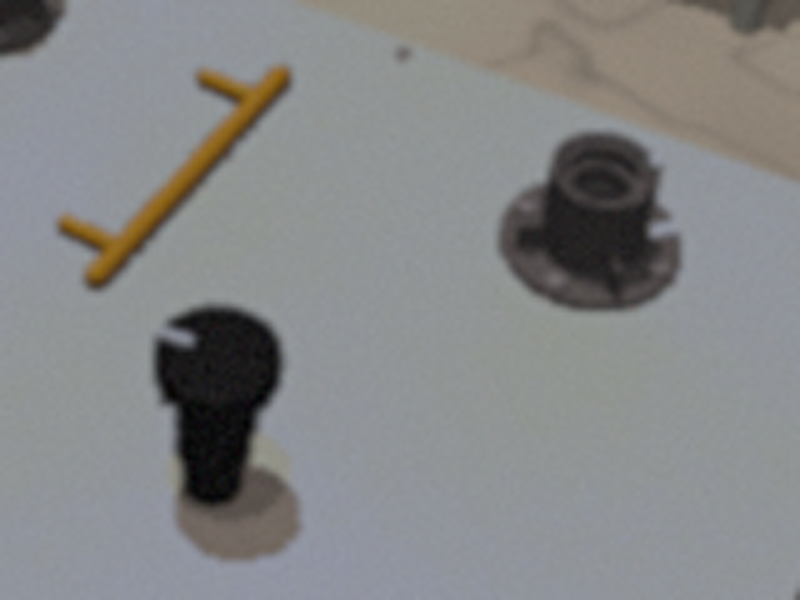

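The side view shows the leg at about (333,210), and the socket at (408,175). The top view shows the leg foot at (296,224) with its line pointing up the image, and the socket at (406,282) with its line toward the lower right.

```bash
python3 - <<'E'
from h import *
p=cams.read_camera("top"); s=cams.read_camera("side")
def c(u): return (u[0]/3.3+230,u[1]/3.3+160)
def cs(u): return (u[0]/5+290,u[1]/5+130)
L=onz(p,c((217,213)),.116);M=onz(p,c((217,164)),.116)
S=onz(p,c((579,404)),.034);F=onz(p,c((623,461)),.034);B=onz(p,c((596,405)),.079);Bm=onz(p,c((628,443)),.079)
a=lambda v:np.degrees(np.arctan2(v[1],v[0]))
print("top leg",L,a(M-L),"flange",S,a(F-S),"boss",B,a(Bm-B),Bm-B)
L=onz(s,cs((219,358)),.116);M=onz(s,cs((160,332)),.116)
S=onz(s,cs((590,235)),.034);B=onz(s,cs((600,178)),.079);F=onz(s,cs((672,228)),.034)
print("side leg",L,a(M-L),"flange",S,a(F-S),"boss",B)
print(telemetry.observe()["time"])
E
```

```text
top leg [0.58377496 0.02757628 0.116     ] -0.5103769640511268 flange [ 0.4809744  -0.17313725  0.034     ] -143.83605559515152 boss [ 0.48229265 -0.17156855  0.079     ] -141.36456245163376 [-0.01999543 -0.0159824   0.        ]
side leg [0.57966125 0.03525624 0.116     ] -6.3041113496974654 flange [ 0.48034968 -0.1732701   0.034     ] -148.59720531905725 boss [ 0.47944521 -0.16405111  0.079     ]
1.4
```

```bash
cat >> h.py <<'E'
from scipy.spatial.transform import Rotation as Ro
def Rt(st): 
    r=np.ravel(st["tool_rot"]); return Ro.from_euler("xyz",r)
def plan(pos,dturn,n,st=None):
    """dturn about tool z (clockwise from above +)"""
    st=st or telemetry.observe(); R=Rt(st); d=(np.array(pos)-st["tool_pos"])/n*1000; out=[]
    for i in range(n):
        v=R.inv().apply(d); out.append("%.1f %.1f %.1f %.3f"%(*v,dturn/n)); R=R*Ro.from_euler("z",dturn/n)
    print("; ".join(out))
def st():
    s=telemetry.observe(); print("t %.2f"%s["time"],"pos",s["tool_pos"].round(4),"rot",np.round(s["tool_rot"],4),"q",s["qpos"].round(3),"F",s["contact_force"].round(1),"T",s["torque"].round(2),"op",round(s["opening"],4)); return s
E
python3 -c "
from h import *
st();plan([.583,.03,.24],3.09,20)"
```

```text
t 1.40 pos [0.1308 0.5085 0.2407] rot [ 3.1415 -0.      2.8898] q [ 1.173  0.342  1.524  0.     1.275 -0.146] F [ 0.4 -0.8  0.6] T [0.04 0.05 0.01] op 0.0916
-27.9 -17.5 0.0 0.154; -30.2 -13.0 0.0 0.154; -31.9 -8.2 0.0 0.154; -32.8 -3.2 0.0 0.154; -32.9 1.8 0.0 0.154; -32.2 6.9 0.0 0.154; -30.7 11.8 0.0 0.154; -28.6 16.3 0.0 0.154; -25.7 20.6 0.0 0.154; -22.2 24.3 0.0 0.154; -18.2 27.4 0.0 0.154; -13.8 29.9 0.0 0.154; -9.1 31.6 0.0 0.154; -4.1 32.7 0.0 0.154; 1.0 32.9 0.0 0.154; 6.1 32.4 0.0 0.154; 11.0 31.0 0.0 0.154; 15.6 29.0 0.0 0.154; 19.9 26.2 0.0 0.154; 23.7 22.9 0.0 0.154
```

Request:
{"fn": "servo_tool", "kwargs": {
  "targets": "-27.9 -17.5 0 0.154; -30.2 -13 0 0.154; -31.9 -8.2 0 0.154; -32.8 -3.2 0 0.154; -32.9 1.8 0 0.154; -32.2 6.9 0 0.154; -30.7 11.8 0 0.154; -28.6 16.3 0 0.154; -25.7 20.6 0 0.154; -22.2 24.3 0 0.154; -18.2 27.4 0 0.154; -13.8 29.9 0 0.154; -9.1 31.6 0 0.154; -4.1 32.7 0 0.154; 1 32.9 0 0.154; 6.1 32.4 0 0.154; 11 31 0 0.154; 15.6 29 0 0.154; 19.9 26.2 0 0.154; 23.7 22.9 0 0.154",
  "hand": 1
}}

```text
time: 3.9
tool_pos: [0.5759, -0.0027, 0.242]
tool_rot: [-3.137, -0.003, -0.289]
contact_force: [0.3, 0.1, -0.1]
opening: 0.0921
```

```bash
python3 -c "
from h import *
st();p=cams.read_camera('wrist');save(p,'w1')
for r in cams.cut_out(p,'leg_foot')[:2]: print(r['score'],r['extent'],onz(p,r['extent'][:2],.116))
"
```

```text
t 3.90 pos [ 0.5759 -0.0027  0.242 ] rot [-3.137  -0.0033 -0.2893] q [-0.14   0.433  1.381  0.004  1.324  1.719] F [ 0.3  0.1 -0.1] T [-0.11  0.14 -0.01] op 0.0921
0.88 [290.0, 194.1, 50.8, 58.5] [0.58500455 0.02362488 0.116     ]
```

View pics/w1.png

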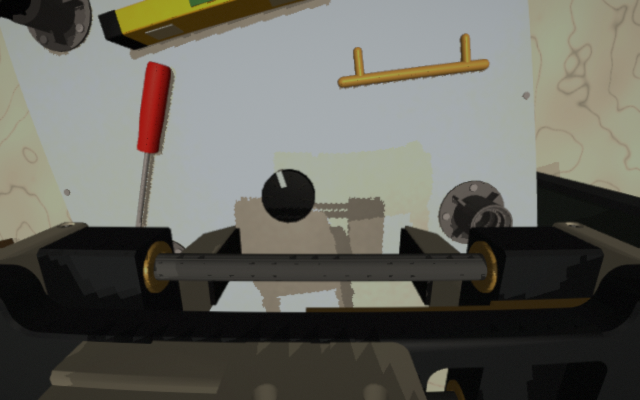

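The wrist view shows the foot at (288,195) with its line pointing to about (281,172). The socket is at (478,212). I'll fit these more precisely.

```bash
python3 -c "
from h import *
p=cams.read_camera('wrist');save(p,'w2',(240,150,340,240),8)
save(p,'w2s',(430,165,530,255),8)
s=cams.read_camera('top')
for q,z in (('leg_foot',.116),('socket',.034)):
  for pp in (p,s):
    r=cams.cut_out(pp,q)[0]; m=r['region'].astype(np.uint8)
    c=max(cv2.findContours(m,0,1)[0],key=cv2.contourArea); P=np.array([onz(pp,u,z)[:2] for u in c[:,0].astype(float)])*1000
    print(q,r['score'],cv2.minEnclosingCircle(P.astype(np.float32)),cv2.fitEllipse(P.astype(np.float32)))
"
```

```text
leg_foot 0.8 ((583.69140625, 26.549795150756836), 26.06595802307129) ((583.8690795898438, 26.451139450073242), (49.0881233215332, 51.3354377746582), 48.181884765625)Traceback (most recent call last):
  File "<string>", line 8, in <module>
    r=cams.cut_out(pp,q)[0]; m=r['region'].astype(np.uint8)
      ~~~~~~~~~~~~~~~~~~^^^
IndexError: list index out of range
```

View pics/w2.png

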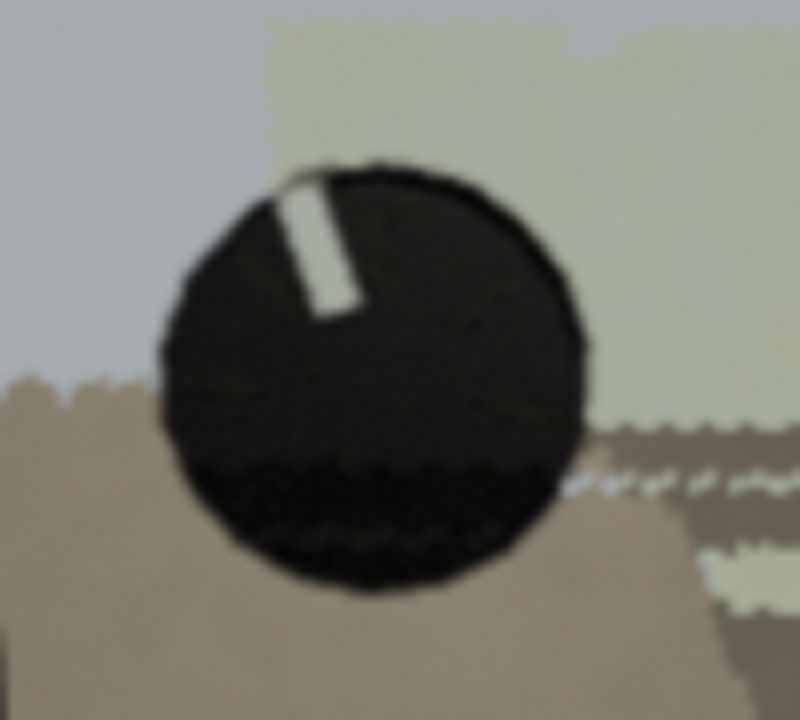

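View pics/w2s.png

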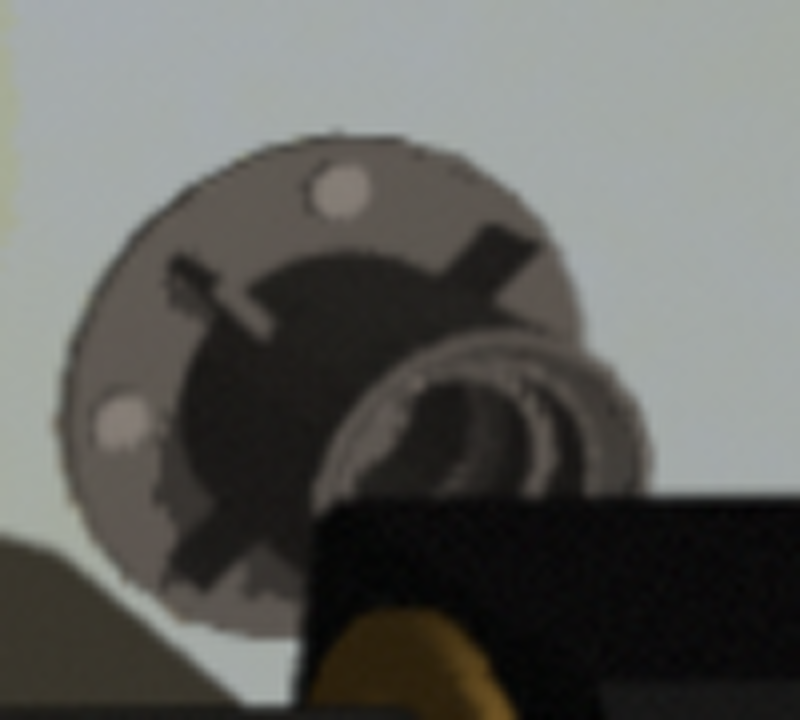

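```bash
python3 -c "
from h import *
p=cams.read_camera('wrist')
f=lambda u:onz(p,(u[0]/8+240,u[1]/8+150),.116)
o,i,c=f((301,186)),f((339,311)),f((374,380)); d=o-i
print(c,o,i,np.degrees(np.arctan2(d[1],d[0])),np.degrees(np.arctan2(*(o-c)[1::-1])), 'axis center from line', o-26e-3*d/np.linalg.norm(d))
s=st();plan([.5838,.0268,.24],-.0,2)
plan([.5838,.0268,.15],-.0,4)
"
```

```text
[0.58127399 0.02928361 0.116     ] [0.60560369 0.03032942 0.116     ] [0.59033351 0.03067272 0.116     ] -1.2878874386673185 2.4613426739083835 axis center from line [0.57961026 0.0309138  0.116     ]
t 4.25 pos [ 0.5748 -0.0009  0.2421] rot [-3.137e+00 -3.000e-03 -2.821e-01] q [-0.137  0.43   1.384  0.004  1.323  1.715] F [0.3 0.  0.6] T [-0.03  0.19  0.02] op 0.0915
0.5 -14.6 1.1 -0.000; 0.5 -14.6 1.1 -0.000
0.2 -7.2 23.1 -0.000; 0.2 -7.2 23.1 -0.000; 0.2 -7.2 23.1 -0.000; 0.2 -7.2 23.1 -0.000
```

Request:
{"fn": "servo_tool", "kwargs": {
  "targets": "0.5 -14.5 10 0; 0 -12.5 10 0; -1 -3 10 0; 0 0 5 0; 0 0 0 0"
}}

```text
time: 4.88
tool_pos: [0.5821, 0.0329, 0.2043]
tool_rot: [-3.137, -0.002, -0.277]
contact_force: [0.7, -0.8, 0.4]
opening: 0.0919
```

```bash
python3 -c "
from h import *
st();p=cams.read_camera('wrist');save(p,'w3',(240,140,400,260),5)
r=cams.cut_out(p,'leg_foot')[0]; m=r['region'].astype(np.uint8)
c=max(cv2.findContours(m,0,1)[0],key=cv2.contourArea); P=np.array([onz(p,u,.116)[:2] for u in c[:,0].astype(float)])*1000
print(r['score'],r['extent'],cv2.minEnclosingCircle(P.astype(np.float32)),cv2.fitEllipse(P.astype(np.float32)))
"
```

```text
t 4.88 pos [0.5821 0.0329 0.2043] rot [-3.137e+00 -1.500e-03 -2.771e-01] q [-0.077  0.476  1.418  0.004  1.246  1.769] F [ 0.7 -0.8  0.4] T [0.03 0.2  0.04] op 0.0919
0.64 [326.4, 201.6, 62.3, 65.2] ((584.1973876953125, 27.33455467224121), 26.445899963378906) ((584.1030883789062, 27.384057998657227), (49.67864990234375, 51.75364685058594), 82.80215454101562)
```

View pics/w3.png

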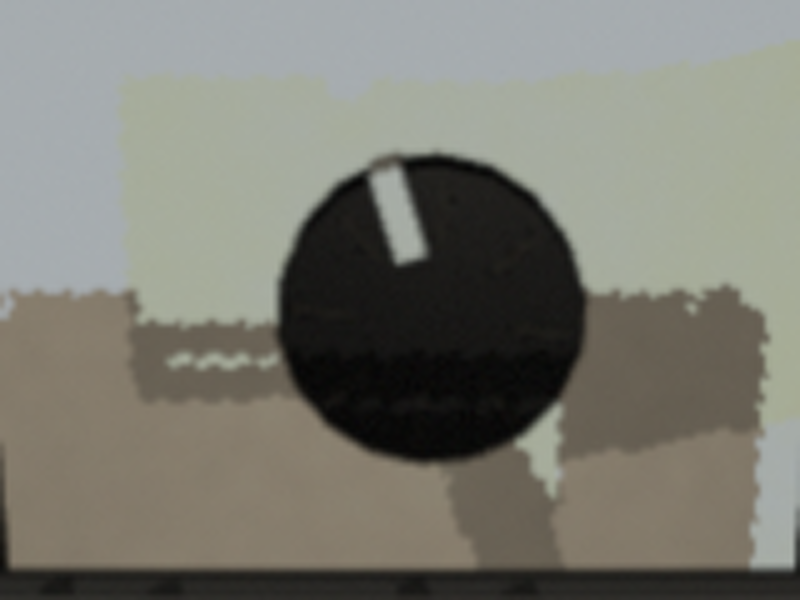

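```bash
python3 -c "
from h import *
p=cams.read_camera('wrist')
f=lambda u:onz(p,(u[0]/5+240,u[1]/5+140),.116)
o,i,c=f((388,165)),f((411,262)),f((431,308)); d=o-i
print(c,o,i,np.degrees(np.arctan2(d[1],d[0])),np.degrees(np.arctan2(*(o-c)[1::-1])))
s=st();plan([.5832,.0277,.104],-.0,6)
"
```

```text
[0.584741   0.02627943 0.116     ] [0.60925591 0.02651624 0.116     ] [0.5930307  0.02731414 0.116     ] -2.8153547265324694 0.5534342617349849
t 5.03 pos [0.5825 0.0325 0.2052] rot [-3.1366 -0.0032 -0.2778] q [-0.078  0.475  1.417  0.004  1.246  1.769] F [-0.6 -0.3  0.5] T [-0.04  0.17 -0.02] op 0.0914
0.3 0.8 16.9 -0.000; 0.3 0.8 16.9 -0.000; 0.3 0.8 16.9 -0.000; 0.3 0.8 16.9 -0.000; 0.3 0.8 16.9 -0.000; 0.3 0.8 16.9 -0.000
```

Request:
{"fn": "servo_tool", "kwargs": {
  "targets": "0.3 0.8 17 0; 0.3 0.8 17 0; 0.3 0.8 17 0; 0.3 0.8 17 0; 0.3 0.8 17 0; 0 0.5 10 0; 0 0 4 0; 0 0 0 0"
}}

```text
time: 6.02
tool_pos: [0.5864, 0.0254, 0.1077]
tool_rot: [-3.135, -0.012, -0.281]
contact_force: [0.3, 0.3, -0.2]
opening: 0.0916
```

```bash
python3 -c "
from h import *
s=st();plan([.5835,.0275,.104],-.0,1)
"
```

```text
t 6.03 pos [0.5864 0.0254 0.1077] rot [-3.1351 -0.0124 -0.2813] q [-0.089  0.577  1.534  0.005  1.016  1.76 ] F [ 0.3  0.3 -0.2] T [-0.05  0.16  0.01] op 0.0916
-3.4 -1.2 3.6 -0.000
```

Request:
{"fn": "servo_tool", "kwargs": {
  "targets": "-3.4 -1.2 3.5 0; 0 0 0 0; 0 0 0 0"
}}

```text
time: 6.4
tool_pos: [0.584, 0.0278, 0.1053]
tool_rot: [-3.135, -0.015, -0.281]
contact_force: [-0.0, 1.3, 1.0]
opening: 0.0922
```

```bash
python3 -c "
from h import *
s=st();plan([.5835,.0275,.104],-.0,1)
"
```

```text
t 6.40 pos [0.584  0.0278 0.1053] rot [-3.1346 -0.0147 -0.2812] q [-0.086  0.576  1.546  0.005  1.004  1.764] F [-0.   1.3  1. ] T [0.01 0.18 0.03] op 0.0922
-0.4 0.4 1.2 -0.000
```

Request:
{"fn": "servo_tool", "kwargs": {
  "targets": "0 0.4 1 0; 0 0 0 0; 0 0 0 0; 0 0 0 0; 0 0 0 0; 0 0 0 0; 0 0 0 0; 0 0 0 0",
  "hand": 0,
  "squeeze": 25
}}

```text
time: 7.4
tool_pos: [0.5841, 0.0273, 0.1045]
tool_rot: [-3.135, -0.015, -0.281]
contact_force: [0.4, -0.5, -0.2]
opening: 0.0513
```

```bash
python3 -c "
from h import *
s=st()
p=cams.read_camera('wrist');save(p,'w4');p=cams.read_camera('side');save(p,'s4',(260,120,420,240),5)
"
```

```text
t 7.40 pos [0.5841 0.0273 0.1045] rot [-3.1345 -0.0153 -0.2811] q [-0.086  0.576  1.547  0.005  1.002  1.763] F [ 0.4 -0.5 -0.2] T [-0.08  0.23  0.03] op 0.0513
```

View pics/w4.png

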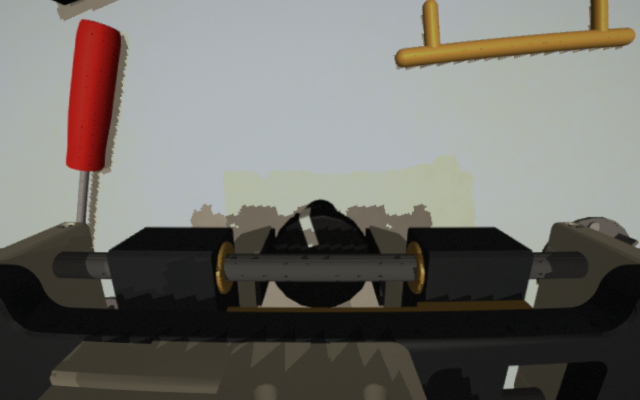

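View pics/s4.png

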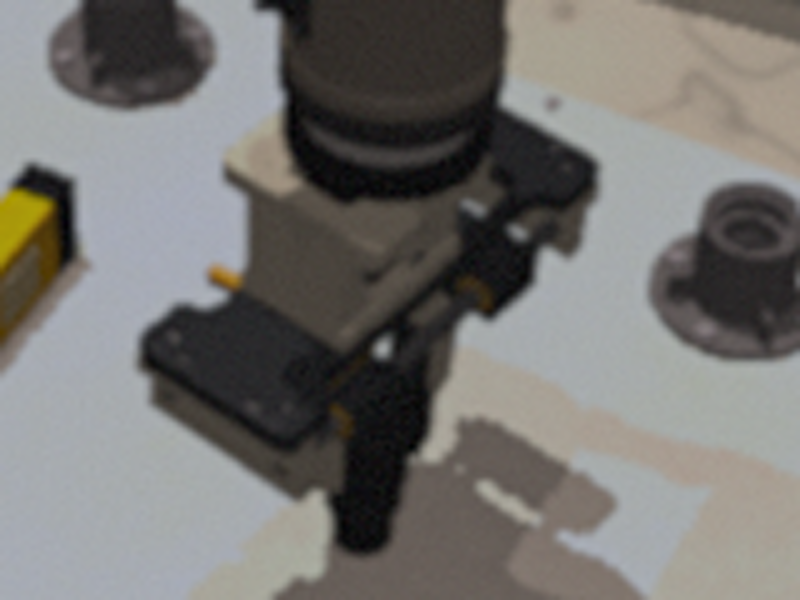

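```bash
python3 -c "
from h import *
s=st();s['tool_pos']=s['tool_pos']+[0,0,.105];plan([.56,-.165,.21],-2.95,20,s)
"
```

```text
t 7.50 pos [0.5841 0.0273 0.1045] rot [-3.1345 -0.0154 -0.2811] q [-0.086  0.576  1.547  0.005  1.002  1.763] F [-0.   0.  -0.6] T [-0.08  0.18  0.02] op 0.0513
1.5 9.6 -0.1 -0.148; 0.1 9.7 -0.1 -0.148; -1.3 9.6 -0.1 -0.148; -2.7 9.3 -0.1 -0.148; -4.1 8.8 -0.1 -0.148; -5.3 8.1 -0.1 -0.148; -6.5 7.2 -0.1 -0.148; -7.4 6.2 -0.1 -0.148; -8.3 5.0 -0.1 -0.148; -8.9 3.8 -0.1 -0.148; -9.4 2.4 -0.1 -0.148; -9.6 1.0 -0.1 -0.148; -9.7 -0.4 -0.1 -0.148; -9.5 -1.8 -0.1 -0.148; -9.1 -3.2 -0.1 -0.148; -8.6 -4.5 -0.1 -0.148; -7.8 -5.7 -0.1 -0.148; -6.9 -6.8 -0.1 -0.148; -5.8 -7.8 -0.1 -0.148; -4.6 -8.5 -0.1 -0.148
```

Request:
{"fn": "servo_tool", "kwargs": {
  "targets": "0 0 -10 0; 0 0 -20 0; 0 0 -25 0; 0 0 -25 0; 0 0 -20 0; 0 0 0 0"
}}

```text
time: 8.25
tool_pos: [0.582, 0.0271, 0.2096]
tool_rot: [-3.135, -0.015, -0.281]
contact_force: [0.3, 0.1, -0.6]
opening: 0.0511
```

```bash
python3 -c "
from h import *
s=st();
"
```

```text
t 8.25 pos [0.582  0.0271 0.2096] rot [-3.1345 -0.015  -0.2811] q [-0.087  0.463  1.424  0.004  1.239  1.763] F [ 0.3  0.1 -0.6] T [0.03 0.22 0.03] op 0.0511
```

Request:
{"fn": "servo_tool", "kwargs": {
  "targets": "1.5 9.6 0 -0.148; 0 9.7 0 -0.148; -1.3 9.6 0 -0.148; -2.7 9.3 0 -0.148; -4.1 8.8 0 -0.148; -5.3 8.1 0 -0.148; -6.5 7.2 0 -0.148; -7.4 6.2 0 -0.148; -8.3 5 0 -0.148; -8.9 3.8 0 -0.148; -9.4 2.4 0 -0.148; -9.6 1 0 -0.148; -9.7 -0.4 0 -0.148; -9.5 -1.8 0 -0.148; -9.1 -3.2 0 -0.148; -8.6 -4.5 0 -0.148; -7.8 -5.7 0 -0.148; -6.9 -6.8 0 -0.148; -5.8 -7.8 0 -0.148; -4.6 -8.5 0 -0.148"
}}

```text
time: 10.75
tool_pos: [0.5569, -0.1686, 0.1873]
tool_rot: [3.136, -0.021, 2.779]
contact_force: [0.4, -0.0, -1.7]
opening: 0.0512
```

```bash
python3 -c "
from h import *
s=st();p=cams.read_camera('wrist');save(p,'w5')
"
```

```text
t 10.75 pos [ 0.5569 -0.1686  0.1873] rot [ 3.136  -0.0207  2.7791] q [-0.428  0.501  1.424  0.005  1.237 -1.638] F [ 0.4 -0.  -1.7] T [-0.05 -0.02  0.06] op 0.0512
```

View pics/w5.png

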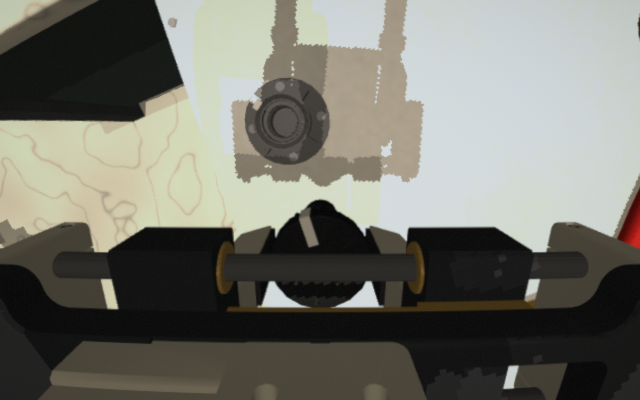

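The wrist view shows the socket at (286,121), with its line toward the upper left at about (258,102).

```bash
python3 -c "
from h import *
p=cams.read_camera('wrist');save(p,'w6',(236,70,336,170),6);save(p,'w6l',(270,195,370,270),8)
s=st();print(s['time'])
r=cams.cut_out(p,'socket')[0]; m=r['region'].astype(np.uint8)
c=max(cv2.findContours(m,0,1)[0],key=cv2.contourArea); P=np.array([onz(p,u,.034)[:2] for u in c[:,0].astype(float)])*1000
print(r['score'],r['extent'],cv2.minEnclosingCircle(P.astype(np.float32)),cv2.fitEllipse(P.astype(np.float32)))
import pickle;pickle.dump(p,open('p6.pkl','wb'))
"
```

```text
t 10.85 pos [ 0.5569 -0.1692  0.1873] rot [ 3.1364 -0.0206  2.7741] q [-0.429  0.502  1.424  0.004  1.237 -1.633] F [ 0.9  0.7 -1.5] T [ 0.03 -0.04 -0.  ] op 0.0512
10.85
0.88 [289.6, 120.4, 84.4, 88.0] ((479.2676696777344, -173.6956024169922), 41.331260681152344) ((479.3227233886719, -173.67001342773438), (80.93402099609375, 81.30176544189453), 26.59609031677246)
```

View pics/w6.png

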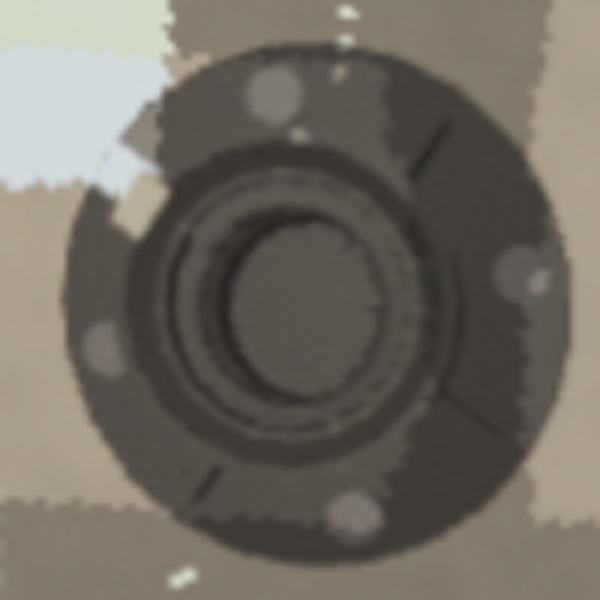

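View pics/w6l.png

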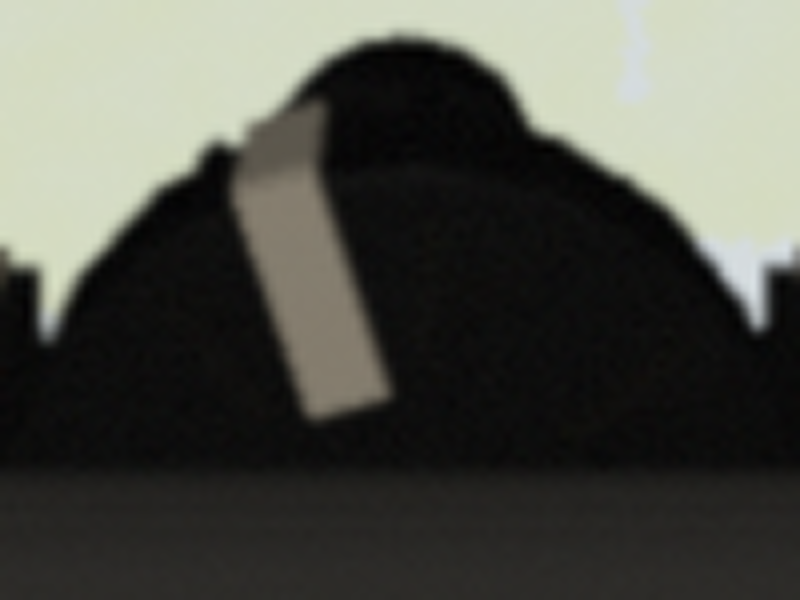

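```bash
python3 -c "
from h import *
import pickle;p=pickle.load(open('p6.pkl','rb'))
f=lambda u,z:onz(p,(u[0]/6+236,u[1]/6+70),z)*1000
a=lambda v:np.degrees(np.arctan2(v[1],v[0]))
C=f((317,304),.034)
for e in ((157,102),(100,182),(128,140)): print('flange',C,np.linalg.norm(f(e,.034)-C),a(f(e,.034)-C))
B=f((284,304),.079)
for e in ((127,236),(168,180),(118,205),(145,180),(140,210)): print('boss',B,np.linalg.norm(f(e,.079)-B),a(f(e,.079)-B))
g=lambda u,z:onz(p,(u[0]/8+270,u[1]/8+195),z)*1000
zt=.1873+.0115
o,i=g((278,182),zt),g((348,410),zt); o2=g((235,190),zt);o3=g((320,175),zt)
print('leg',o,i,a(o-i),'width',np.linalg.norm(o2-o3), 'axis',o-26*(o-i)/np.linalg.norm(o-i))
R=Rt(telemetry.observe()); print(R.as_matrix().round(4))
"
```

```text
flange [ 478.8162598  -173.09386822   34.        ] 40.09123015948838 -162.19897946283893
flange [ 478.8162598  -173.09386822   34.        ] 39.505485735581 -139.6516221096874
flange [ 478.8162598  -173.09386822   34.        ] 39.279169478981004 -151.3357561283377
boss [ 479.5497394  -173.55617797   79.        ] 23.215871620207125 -133.76380146475643
boss [ 479.5497394  -173.55617797   79.        ] 22.59739277348184 -157.49409126758755
boss [ 479.5497394  -173.55617797   79.        ] 26.0289025457043 -141.16995045995213
boss [ 479.5497394  -173.55617797   79.        ] 24.858672246549247 -152.21886768802716
boss [ 479.5497394  -173.55617797   79.        ] 23.131627105209326 -143.5038562102736
leg [ 530.94109502 -168.58613416  198.8       ] [ 545.77244538 -169.83013724  198.8       ] 175.2054481182807 width 5.069918827135262 axis [ 556.85011612 -170.75929447  198.8       ]
[[-0.9318  0.3626 -0.0171]
 [ 0.3624  0.9319  0.0126]
 [ 0.0205  0.0055 -0.9998]]
```

```bash
python3 -c "
from h import *
import pickle;p=pickle.load(open('p6.pkl','rb'))
p['color']=np.clip(p['color'].astype(float)*1.3,0,255).astype(np.uint8)
save(p,'w7',(240,78,290,118),14)
"
```

```text
(no output)
```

View pics/w7.png

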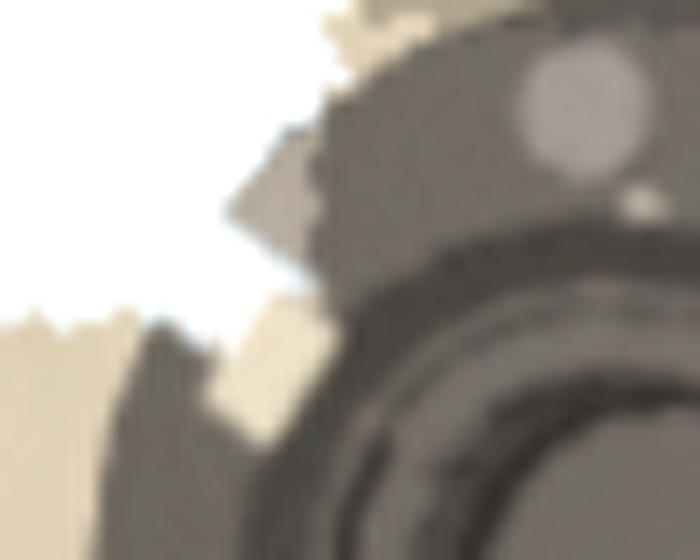

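```bash
python3 -c "
from h import *
import pickle;p=pickle.load(open('p6.pkl','rb'))
f=lambda u,z:onz(p,(u[0]/14+240,u[1]/14+78),z)*1000
a=lambda v:np.degrees(np.arctan2(v[1],v[0]))
for C in (np.array([478.8,-173.1,34]),np.array([479.3,-173.7,34])):
  for e in ((190,265),(270,370),(240,345),(300,390)):
    for z in (.034,.079): v=f(e,z)-C;v[2]=0;print(e,z,np.linalg.norm(v).round(1),a(v).round(1))
o=f((190,265),.034);i=f((270,370),.034);print(a(o-i))
# boss ring check: predicted pixels of r=24 circle at z .079 & .034
for z in (.034,.079):
  for an in range(120,260,20):
    X=np.array([.479+.024*np.cos(np.radians(an)),-.1734+.024*np.sin(np.radians(an)),z]); print(z,an,((proj(p,X)-[240,78])*14).round())
"
```

```text
(190, 265) 0.034 40.3 -144.3
(190, 265) 0.079 30.1 -147.5
(270, 370) 0.034 32.2 -139.1
(270, 370) 0.079 23.1 -142.4
(240, 345) 0.034 34.7 -139.9
(240, 345) 0.079 25.3 -143.1
(300, 390) 0.034 29.7 -138.7
(300, 390) 0.079 21.0 -142.2
(190, 265) 0.034 40.3 -145.4
(190, 265) 0.079 30.2 -149.0
(270, 370) 0.034 32.2 -140.5
(270, 370) 0.079 23.1 -144.3
(240, 345) 0.034 34.7 -141.2
(240, 345) 0.079 25.3 -144.9
(300, 390) 0.034 29.7 -140.2
(300, 390) 0.079 21.0 -144.4
-163.7210845775224
0.034 120 [897. 325.]
0.034 140 [790. 263.]
0.034 160 [670. 242.]
0.034 180 [551. 266.]
0.034 200 [449. 330.]
0.034 220 [375. 427.]
0.034 240 [339. 544.]
0.079 120 [860. 260.]
0.079 140 [734. 187.]
0.079 160 [592. 163.]
0.079 180 [451. 191.]
0.079 200 [331. 267.]
0.079 220 [245. 382.]
0.079 240 [203. 520.]
```

```bash
cat >> h.py <<'E'
R0=Ro.from_euler("xyz",[-3.1345,-.0154,-.2811])
def leg(s=None):
    s=s or telemetry.observe(); R=Rt(s); ax=(R*R0.inv()).apply([0,0,1]); tip=s["tool_pos"]-.0745*ax
    l=(R*R0.inv()).apply([np.cos(np.radians(-1.3)),np.sin(np.radians(-1.3)),0])
    print("leg tilt deg",np.degrees(ax[:2]).round(2),"tip",(tip*1000).round(1),"line",np.degrees(np.arctan2(l[1],l[0])).round(1),"toolz",R.apply([0,0,1]).round(4)); return tip
E
python3 -c "
from h import *
st();t=leg();print(R0.apply([0,0,1]))
plan([.4797,-.1732,.180],.05,6)
"
```

```text
t 10.90 pos [ 0.557  -0.1686  0.1875] rot [ 3.1361 -0.0205  2.7707] q [-0.428  0.501  1.424  0.005  1.237 -1.629] F [-0.2  0.8 -1.4] T [ 0.01 -0.07  0.04] op 0.0511
leg tilt deg [ 0.01 -0.78] tip [ 557.  -167.6  113. ] line 173.5 toolz [-0.0171  0.0126 -0.9998]
[ 0.01676218  0.00254234 -0.99985627]
11.7 -5.4 1.5 0.008; 11.7 -5.5 1.5 0.008; 11.6 -5.6 1.5 0.008; 11.6 -5.7 1.5 0.008; 11.5 -5.8 1.5 0.008; 11.5 -5.9 1.5 0.008
```

Request:
{"fn": "servo_tool", "kwargs": {
  "targets": "11.7 -5.4 0 0.008; 11.7 -5.5 0 0.008; 11.6 -5.6 0 0.008; 11.6 -5.7 0 0.008; 11.5 -5.8 0 0.008; 11.5 -5.9 0 0.008; 5 -2 0 0; 0 0 0 0; 0 0 0 0"
}}

```text
time: 12.02
tool_pos: [0.4674, -0.1713, 0.189]
tool_rot: [3.137, -0.021, 2.712]
contact_force: [0.0, 1.1, -1.3]
opening: 0.051
```

```bash
python3 -c "
from h import *
st();t=leg()
p=cams.read_camera('side');save(p,'s8',(330,90,490,210),5)
p=cams.read_camera('top');save(p,'t8',(340,230,470,340),6)
plan([.4797,-.1732,.16],0,2)
"
```

```text
t 12.03 pos [ 0.4674 -0.1713  0.189 ] rot [ 3.1371 -0.0214  2.7125] q [-0.507  0.354  1.66   0.003  1.15  -1.65 ] F [ 0.   1.1 -1.3] T [-0.02 -0.03  0.01] op 0.051
leg tilt deg [ 0.04 -0.75] tip [ 467.4 -170.3  114.6] line 170.2 toolz [-0.0176  0.013  -0.9998]
-6.3 1.6 14.3 0.000; -6.3 1.6 14.3 0.000
```

View pics/s8.png

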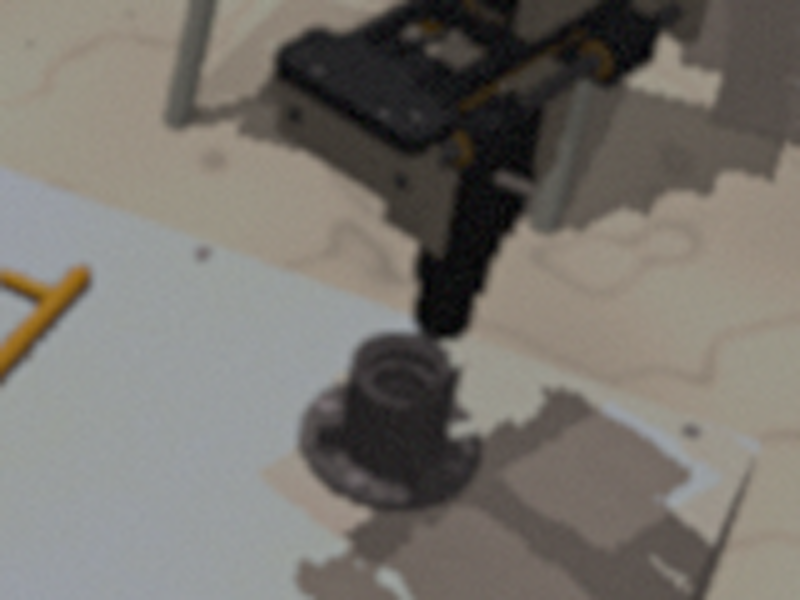

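View pics/t8.png

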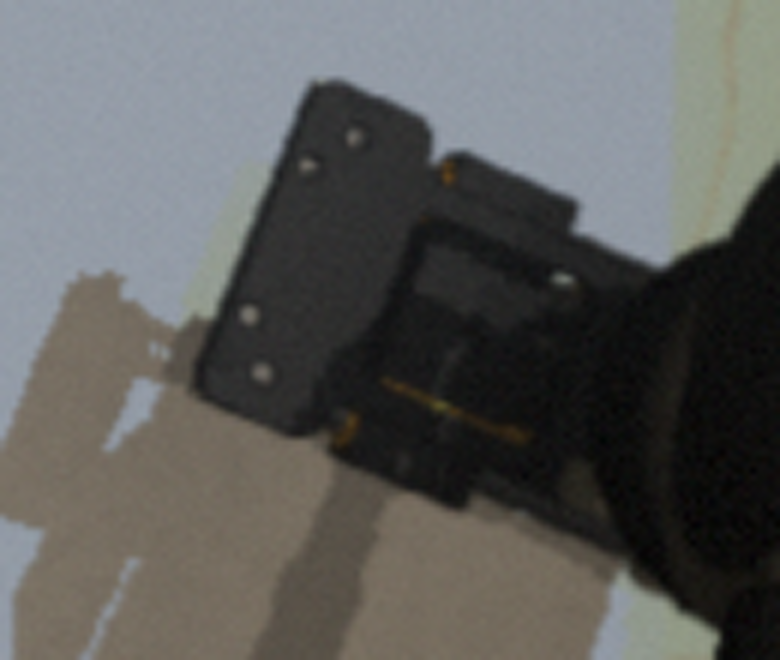

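```bash
python3 -c "
from h import *
plan([.4797,-.1740,.166],0,4)
"
```

```text
-3.2 0.6 5.7 0.000; -3.2 0.6 5.7 0.000; -3.2 0.6 5.7 0.000; -3.2 0.6 5.7 0.000
```

Request:
{"fn": "servo_tool", "kwargs": {
  "targets": "-3.1 1.8 5.7 0; -3.1 1.8 5.7 0; -3.1 1.8 5.7 0; -2 1.8 4 0; 0 0 0 0; 0 0 0 0"
}}

```text
time: 12.88
tool_pos: [0.4817, -0.1686, 0.1651]
tool_rot: [3.137, -0.023, 2.713]
contact_force: [0.1, 0.2, -1.2]
opening: 0.0512
```

```bash
python3 -c "
from h import *
s=st();t=leg()
p=cams.read_camera('side');save(p,'s9',(345,115,445,190),8)
f=lambda X:((proj(p,X)-[345,115])*8).round()
ax=(Rt(s)*R0.inv()).apply([0,0,1])
print('tip',f(t),'foot top',f(t+.086*ax),'mouth',f([.4797,-.1732,.079]),'wristest',f([.479,-.1734,.079]))
r=np.array([[np.cos(a),np.sin(a),0] for a in np.linspace(0,6.283,200)])
for R,z in ((.024,.079),(.042,.034),(.0115,t[2])):
  q=np.array([f(np.array([.4797,-.1732,z] if R!=.0115 else t)+R*v) for v in r]);print(R,'cols',q[:,0].min(),q[:,0].max(),'rows',q[:,1].min(),q[:,1].max())
plan([.4797,-.1740,.166],0,1)
"
```

```text
t 12.88 pos [ 0.4817 -0.1686  0.1651] rot [ 3.137  -0.0231  2.7134] q [-0.489  0.403  1.658  0.004  1.105 -1.633] F [ 0.1  0.2 -1.2] T [-0.03 -0.03  0.01] op 0.0512
leg tilt deg [ 0.12 -0.79] tip [ 481.5 -167.6   90.6] line 170.3 toolz [-0.0191  0.0138 -0.9997]
tip [523. 364.] foot top [571. 122.] mouth [529. 384.] wristest [531. 384.]
0.024 cols 442.0 616.0 rows 324.0 445.0
0.042 cols 359.0 654.0 rows 394.0 604.0
0.0115 cols 481.0 565.0 rows 335.0 393.0
-0.4 -5.7 -0.9 0.000
```

View pics/s9.png

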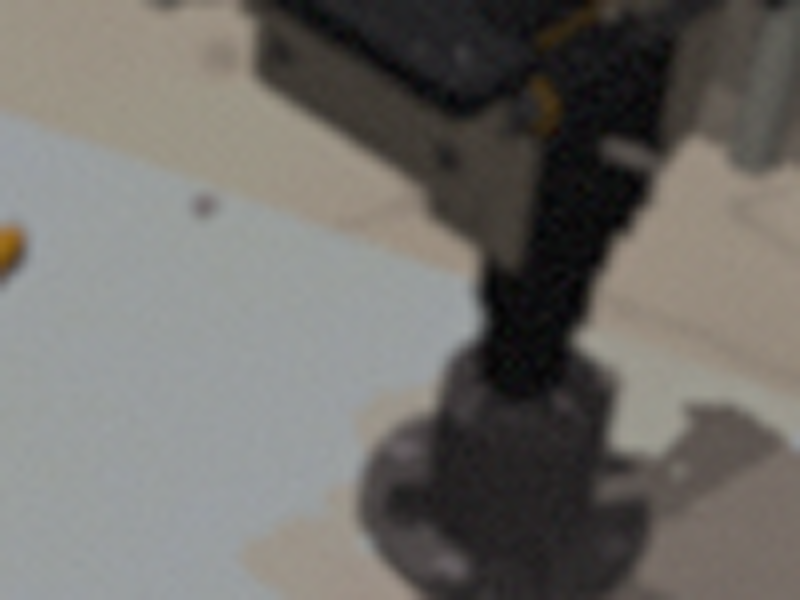

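Request:
{"fn": "servo_tool", "kwargs": {
  "targets": "-0.4 -5.6 0 0; 0 0 0 0; 0 0 0 0"
}}

```text
time: 13.3
tool_pos: [0.4795, -0.1746, 0.1657]
tool_rot: [3.137, -0.022, 2.713]
contact_force: [0.5, 0.5, -1.0]
opening: 0.051
```

```bash
python3 -c "
from h import *
s=st();t=leg()
plan([.4797,-.1740,.13],0,4)
"
```

```text
t 13.30 pos [ 0.4795 -0.1746  0.1657] rot [ 3.1371 -0.022   2.7129] q [-0.501  0.402  1.658  0.003  1.105 -1.645] F [ 0.5  0.5 -1. ] T [-0.01 -0.02  0.01] op 0.051
leg tilt deg [ 0.07 -0.76] tip [ 479.5 -173.6   91.2] line 170.2 toolz [-0.0182  0.0133 -0.9997]
-0.2 0.1 8.9 0.000; -0.2 0.1 8.9 0.000; -0.2 0.1 8.9 0.000; -0.2 0.1 8.9 0.000
```

Request:
{"fn": "servo_tool", "kwargs": {
  "targets": "-0.2 0.1 6 0; -0.2 0.1 6 0; -0.2 0.1 6 0; -0.1 0 6 0; 0 0 5 0; 0 0 3 0; 0 0 0 0"
}}

```text
time: 14.18
tool_pos: [0.4795, -0.1739, 0.1308]
tool_rot: [3.137, -0.023, 2.713]
contact_force: [0.2, -0.3, -1.6]
opening: 0.0515
```

```bash
python3 -c "
from h import *
s=st();t=leg()
plan([.4797,-.1740,.13],0,2)
"
```

```text
t 14.18 pos [ 0.4795 -0.1739  0.1308] rot [ 3.1369 -0.0231  2.713 ] q [-0.5    0.445  1.7    0.003  1.021 -1.644] F [ 0.2 -0.3 -1.6] T [-0.03  0.01 -0.02] op 0.0515
leg tilt deg [ 0.12 -0.8 ] tip [ 479.3 -172.9   56.3] line 170.2 toolz [-0.0191  0.0138 -0.9997]
-0.1 -0.0 0.4 0.000; -0.1 -0.0 0.4 0.000
```

No contact so far. I'll go down slowly to find the thread.

Request:
{"fn": "servo_tool", "kwargs": {
  "targets": "0 0 2 0; 0 0 1.5 0; 0 0 1.5 0; 0 0 0 0"
}}

```text
time: 14.68
tool_pos: [0.4796, -0.174, 0.1259]
tool_rot: [3.137, -0.022, 2.713]
contact_force: [0.4, -0.2, -1.6]
opening: 0.0517
```

Request:
{"fn": "servo_tool", "kwargs": {
  "targets": "0 0 1.2 0; 0 0 1.2 0; 0 0 0 0"
}}

```text
time: 15.05
tool_pos: [0.4799, -0.1741, 0.1237]
tool_rot: [3.137, -0.021, 2.713]
contact_force: [-0.9, -0.1, -0.4]
opening: 0.0514
```

```bash
python3 -c "
from h import *
s=st();t=leg()
"
```

```text
t 15.05 pos [ 0.4799 -0.1741  0.1237] rot [ 3.1371 -0.0213  2.7131] q [-0.5    0.454  1.708  0.004  1.001 -1.644] F [-0.9 -0.1 -0.4] T [-0.06  0.    0.02] op 0.0514
leg tilt deg [ 0.03 -0.75] tip [ 479.8 -173.1   49.2] line 170.2 toolz [-0.0175  0.013  -0.9998]
```

Request:
{"fn": "servo_tool", "kwargs": {
  "targets": "0 0 1 0; 0 0 1 0; 0 0 0 0"
}}

```text
time: 15.42
tool_pos: [0.4809, -0.1745, 0.1234]
tool_rot: [3.137, -0.018, 2.713]
contact_force: [-0.6, 0.2, 1.5]
opening: 0.0517
```

Request:
{"fn": "servo_tool", "kwargs": {
  "targets": "0 0 0.8 0; 0 0 0.8 0; 0 0 0 0"
}}

```text
time: 15.8
tool_pos: [0.4814, -0.1747, 0.1232]
tool_rot: [3.137, -0.015, 2.713]
contact_force: [-2.6, 0.5, 3.1]
opening: 0.0509
```

```bash
python3 -c "
from h import *
s=st();t=leg()
"
```

```text
t 15.80 pos [ 0.4814 -0.1747  0.1232] rot [ 3.1374 -0.0154  2.7131] q [-0.5    0.454  1.709  0.004  0.994 -1.644] F [-2.6  0.5  3.1] T [ 0.17  0.37 -0.03] op 0.0509
leg tilt deg [-0.27 -0.59] tip [ 481.8 -174.    48.7] line 170.2 toolz [-0.0123  0.0103 -0.9999]
```

Request:
{"fn": "servo_tool", "kwargs": {
  "targets": "1 0 0 0; 0.8 0 0 0; 0 0 0 0"
}}

```text
time: 16.18
tool_pos: [0.4802, -0.1742, 0.1235]
tool_rot: [3.137, -0.014, 2.713]
contact_force: [-0.4, 0.7, 3.1]
opening: 0.0509
```

```bash
python3 -c "
from h import *
s=st();t=leg()
"
```

```text
t 16.18 pos [ 0.4802 -0.1742  0.1235] rot [ 3.1374 -0.0138  2.713 ] q [-0.5    0.451  1.714  0.004  0.991 -1.644] F [-0.4  0.7  3.1] T [0.03 0.07 0.01] op 0.0509
leg tilt deg [-0.35 -0.55] tip [ 480.7 -173.4   49. ] line 170.2 toolz [-0.0108  0.0096 -0.9999]
```

```bash
python3 -c "
from h import *
s=st();t=leg()
p=cams.read_camera('side');save(p,'s10',(345,115,445,190),8)
p=cams.read_camera('wrist');save(p,'w10',(200,130,440,310),3)
"
```

```text
t 16.18 pos [ 0.4802 -0.1742  0.1235] rot [ 3.1374 -0.0138  2.713 ] q [-0.5    0.451  1.714  0.004  0.991 -1.644] F [-0.4  0.7  3.1] T [0.03 0.07 0.01] op 0.0509
leg tilt deg [-0.35 -0.55] tip [ 480.7 -173.4   49. ] line 170.2 toolz [-0.0108  0.0096 -0.9999]
```

View pics/s10.png

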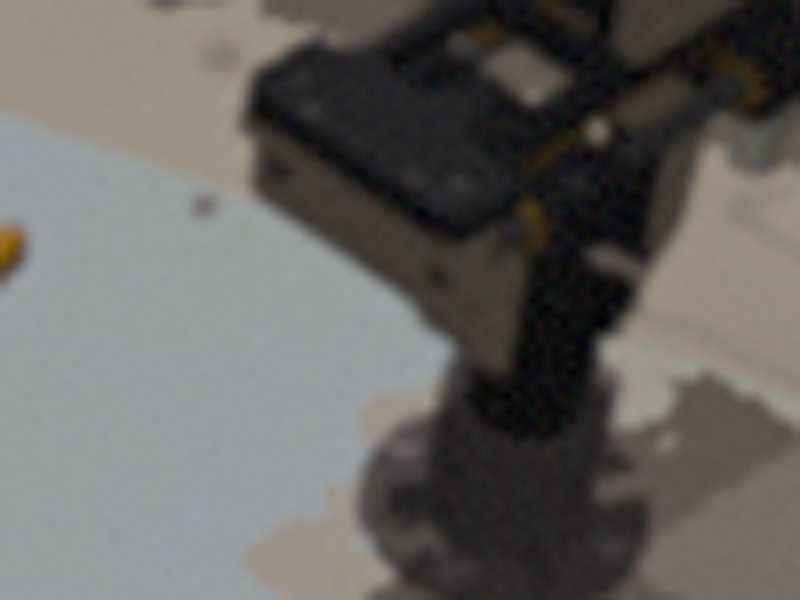

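View pics/w10.png

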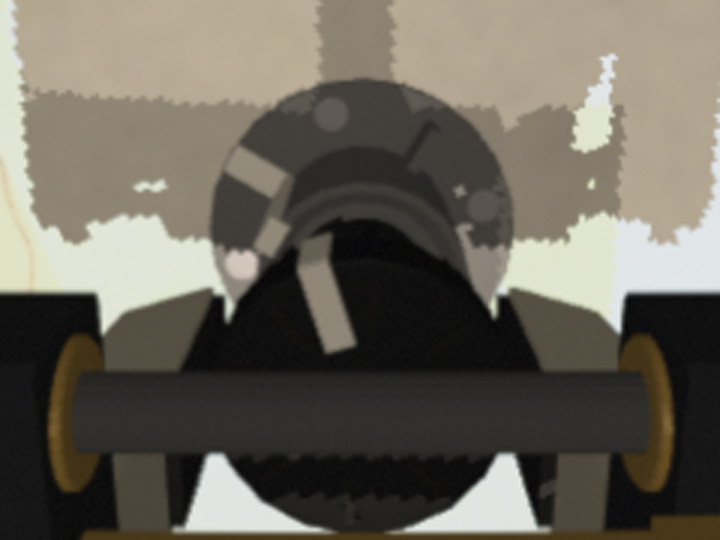

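Request:
{"fn": "servo_tool", "kwargs": {
  "targets": "0 0 0.5 -0.06; 0 0 0.5 -0.06; 0 0 0.5 -0.06; 0 0 0.5 -0.06"
}}

```text
time: 16.77
tool_pos: [0.4811, -0.1732, 0.1231]
tool_rot: [3.132, -0.01, 2.959]
contact_force: [-0.4, 0.6, 8.3]
opening: 0.0512
```

```bash
python3 -c "
from h import *
s=st();t=leg()
"
```

```text
t 16.77 pos [ 0.4811 -0.1732  0.1231] rot [ 3.1324 -0.0104  2.9594] q [-0.499  0.452  1.714  0.007  0.989 -1.891] F [-0.4  0.6  8.3] T [-0.05  0.3  -0.14] op 0.0512
leg tilt deg [-0.45 -0.87] tip [ 481.7 -172.1   48.6] line -175.6 toolz [-0.0086  0.0109 -0.9999]
```

Request:
{"fn": "servo_tool", "kwargs": {
  "targets": "0 0 0 -0.06; 0 0 0 -0.06; 0 0 0 -0.06; 0 0 0 -0.06"
}}

```text
time: 17.27
tool_pos: [0.4806, -0.1733, 0.1233]
tool_rot: [3.13, -0.009, -3.076]
contact_force: [0.2, 1.5, 3.7]
opening: 0.0512
```

```bash
python3 -c "
from h import *
s=st();t=leg()
"
```

```text
t 17.27 pos [ 0.4806 -0.1733  0.1233] rot [ 3.1301 -0.0088 -3.0761] q [-0.499  0.451  1.714  0.006  0.99  -2.139] F [0.2 1.5 3.7] T [-0.07  0.22 -0.06] op 0.0512
leg tilt deg [-0.31 -1.09] tip [ 481.  -171.9   48.8] line -161.5 toolz [-0.0095  0.0109 -0.9999]
```

Request:
{"fn": "servo_tool", "kwargs": {
  "targets": "0 0 0.3 -0.06; 0 0 0.3 -0.06; 0 0 0.2 -0.06"
}}

```text
time: 17.65
tool_pos: [0.4806, -0.1737, 0.1227]
tool_rot: [3.129, -0.007, -2.89]
contact_force: [-1.3, -1.7, 0.7]
opening: 0.051
```

```bash
python3 -c "
from h import *
s=st();t=leg()
"
```

```text
t 17.65 pos [ 0.4806 -0.1737  0.1227] rot [ 3.1294 -0.0068 -2.8901] q [-0.499  0.452  1.715  0.005  0.988 -2.325] F [-1.3 -1.7  0.7] T [-0.45  0.13 -0.04] op 0.051
leg tilt deg [-0.2  -1.19] tip [ 480.8 -172.1   48.2] line -150.8 toolz [-0.0096  0.0101 -0.9999]
```

Request:
{"fn": "servo_tool", "kwargs": {
  "targets": "0 0 0.5 -0.04; 0 0 0.5 -0.04; 0 0 0.5 -0.04"
}}

```text
time: 18.02
tool_pos: [0.4797, -0.1741, 0.1197]
tool_rot: [3.128, -0.008, -2.766]
contact_force: [0.7, -0.5, -0.7]
opening: 0.0515
```

```bash
python3 -c "
from h import *
s=st();t=leg()
"
```

```text
t 18.02 pos [ 0.4797 -0.1741  0.1197] rot [ 3.128  -0.0075 -2.7657] q [-0.5    0.456  1.718  0.004  0.983 -2.449] F [ 0.7 -0.5 -0.7] T [-0.05  0.04  0.02] op 0.0515
leg tilt deg [ 0.01 -1.27] tip [ 479.7 -172.5   45.3] line -143.7 toolz [-0.012   0.0099 -0.9999]
```

Request:
{"fn": "servo_tool", "kwargs": {
  "targets": "0 0 0.8 -0.02; 0 0 0.8 -0.02; 0 0 0.6 0; 0 0 0.4 0"
}}

```text
time: 18.52
tool_pos: [0.4797, -0.1743, 0.1187]
tool_rot: [3.128, -0.007, -2.725]
contact_force: [-2.0, -0.1, 4.1]
opening: 0.051
```

```bash
python3 -c "
from h import *
s=st();t=leg()
"
```

```text
t 18.52 pos [ 0.4797 -0.1743  0.1187] rot [ 3.1284 -0.0068 -2.7246] q [-0.5    0.457  1.72   0.003  0.979 -2.49 ] F [-2.  -0.1  4.1] T [0.04 0.31 0.02] op 0.051
leg tilt deg [ 0.02 -1.26] tip [ 479.6 -172.6   44.2] line -141.3 toolz [-0.0115  0.0093 -0.9999]
```

Request:
{"fn": "servo_tool", "kwargs": {
  "targets": "0 0 0.3 -0.04; 0 0 0.3 -0.04; 0 0 0.3 -0.04; 0 0 0 0"
}}

```text
time: 19.02
tool_pos: [0.4794, -0.1755, 0.1188]
tool_rot: [3.13, -0.006, -2.602]
contact_force: [-1.4, 0.2, 2.3]
opening: 0.0513
```

```bash
python3 -c "
from h import *
s=st();t=leg()
p=cams.read_camera('wrist');save(p,'w11',(200,130,440,310),3)
"
```

```text
t 19.02 pos [ 0.4794 -0.1755  0.1188] rot [ 3.1299 -0.0063 -2.6018] q [-5.010e-01  4.570e-01  1.720e+00  1.000e-03  9.780e-01 -2.612e+00] F [-1.4  0.2  2.3] T [-0.05  0.22  0.  ] op 0.0513
leg tilt deg [ 0.1  -1.19] tip [ 479.2 -174.    44.3] line -134.3 toolz [-0.0114  0.0068 -0.9999]
```

View pics/w11.png

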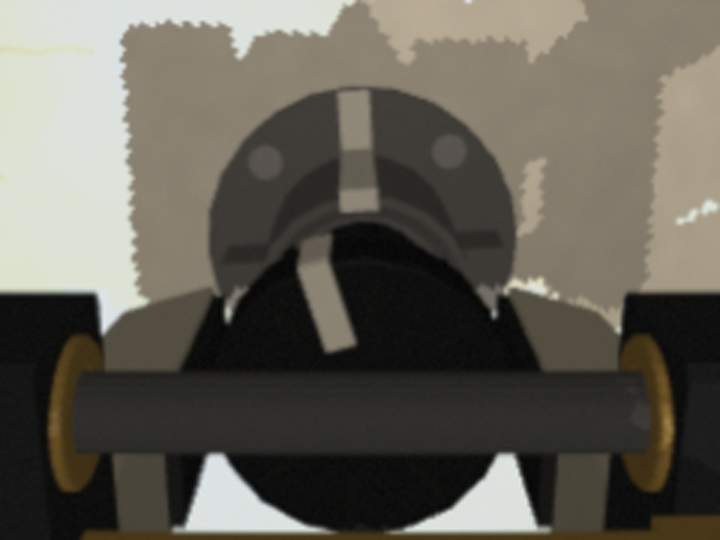

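Request:
{"fn": "servo_tool", "kwargs": {
  "targets": "0.6 0.4 0.3 0; 0.2 0.1 0.6 0; 0 0 0.8 0; 0 0 0.8 0"
}}

```text
time: 19.58
tool_pos: [0.4795, -0.1753, 0.1186]
tool_rot: [3.132, -0.004, -2.604]
contact_force: [-3.9, 0.9, 11.1]
opening: 0.0513
```

```bash
python3 -c "
from h import *
s=st();t=leg()
p=cams.read_camera('wrist');save(p,'w12',(200,130,440,310),3)
p=cams.read_camera('side');save(p,'s12',(345,115,445,190),8)
"
```

```text
t 19.57 pos [ 0.4795 -0.1753  0.1186] rot [ 3.1325 -0.0037 -2.6042] q [-5.020e-01  4.550e-01  1.723e+00  2.000e-03  9.730e-01 -2.611e+00] F [-3.9  0.9 11.1] T [0.07 0.7  0.04] op 0.0513
leg tilt deg [-0.1  -1.14] tip [ 479.6 -173.8   44.2] line -134.4 toolz [-0.0078  0.0059 -1.    ]
```

View pics/s12.png

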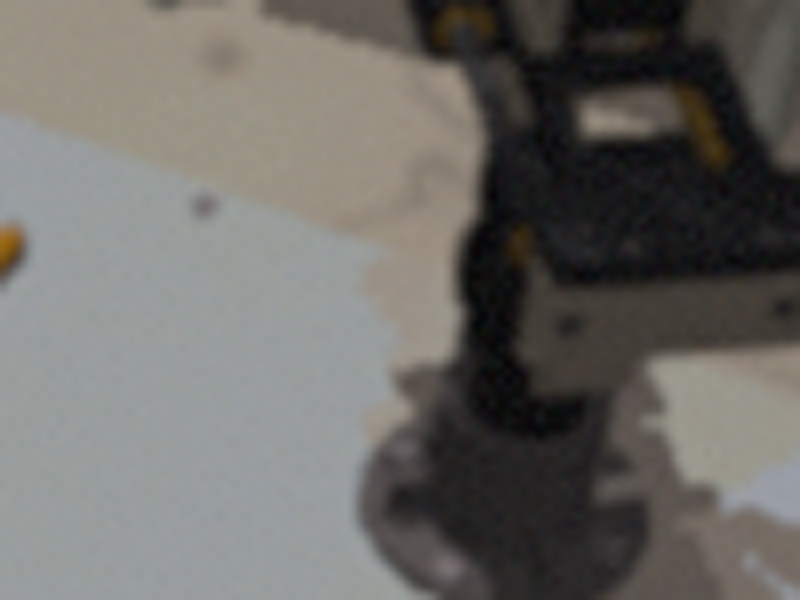

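Request:
{"fn": "servo_tool", "kwargs": {
  "targets": "0 0 -0.4 0; 0 0 0.1 0.1; 0 0 0.15 0.1; 0 0 0.15 0.1; 0 0 0.15 0.1"
}}

```text
time: 20.3
tool_pos: [0.4802, -0.1738, 0.1184]
tool_rot: [3.133, -0.005, -3.018]
contact_force: [0.0, 1.8, 4.2]
opening: 0.0513
```

```bash
python3 -c "
from h import *
s=st();t=leg()
"
```

```text
t 20.30 pos [ 0.4802 -0.1738  0.1184] rot [ 3.1326 -0.0052 -3.0181] q [-0.5    0.455  1.724  0.005  0.972 -2.197] F [0.  1.8 4.2] T [0.22 0.17 0.05] op 0.0513
leg tilt deg [-0.46 -0.99] tip [ 480.8 -172.5   43.9] line -158.1 toolz [-0.0063  0.0083 -0.9999]
```

Request:
{"fn": "servo_tool", "kwargs": {
  "targets": "0 0 0.1 0.14; 0 0 0.1 0.14; 0 0 0.1 0.14; 0 0 0.15 0.14; 0 0 0.15 0.14; 0 0 0.15 0.14"
}}

```text
time: 21.05
tool_pos: [0.4799, -0.1722, 0.1175]
tool_rot: [3.139, -0.013, 2.397]
contact_force: [-0.5, 0.8, 4.0]
opening: 0.0509
```

```bash
python3 -c "
from h import *
s=st();t=leg()
"
```

```text
t 21.05 pos [ 0.4799 -0.1722  0.1175] rot [ 3.1391 -0.0126  2.3965] q [-0.498  0.456  1.725  0.007  0.972 -1.328] F [-0.5  0.8  4. ] T [0.03 0.18 0.01] op 0.0509
leg tilt deg [-0.49 -0.29] tip [ 480.5 -171.9   43. ] line 152.1 toolz [-0.0076  0.0104 -0.9999]
```

Request:
{"fn": "servo_tool", "kwargs": {
  "targets": "0 0 0.12 0.15; 0 0 0.12 0.15; 0 0 0.12 0.15; 0 0 0.12 0.15; 0 0 0.12 0.15; 0 0 0.12 0.15; 0 0 0.12 0.15"
}}

```text
time: 21.92
tool_pos: [0.4803, -0.171, 0.1166]
tool_rot: [-3.132, -0.01, 1.31]
contact_force: [-0.8, -0.6, 3.2]
opening: 0.0514
```

```bash
python3 -c "
from h import *
s=st();t=leg()
"
```

```text
t 21.93 pos [ 0.4803 -0.171   0.1166] rot [-3.1317 -0.0095  1.3098] q [-0.497  0.457  1.726  0.008  0.97  -0.241] F [-0.8 -0.6  3.2] T [-0.3  -0.04  0.01] op 0.0514
leg tilt deg [0.24 0.28] tip [ 480.  -171.4   42.1] line 89.9 toolz [-0.0071  0.0118 -0.9999]
```

Request:
{"fn": "servo_tool", "kwargs": {
  "targets": "0 0 0.12 0.15; 0 0 0.12 0.15; 0 0 0.12 0.15; 0 0 0.12 0.15; 0 0 0.12 0.15; 0 0 0.12 0.15; 0 0 0.12 0.15; 0 0 0 0"
}}

```text
time: 22.92
tool_pos: [0.4823, -0.1725, 0.1156]
tool_rot: [-3.133, 0.001, 0.224]
contact_force: [-1.0, -1.2, 3.4]
opening: 0.0511
```

```bash
python3 -c "
from h import *
s=st();t=leg()
p=cams.read_camera('wrist');save(p,'w13',(200,130,440,310),3)
"
```

```text
t 22.93 pos [ 0.4823 -0.1725  0.1156] rot [-3.1329e+00  9.0000e-04  2.2390e-01] q [-0.497  0.46   1.725  0.007  0.963  0.846] F [-1.  -1.2  3.4] T [-0.35  0.42  0.02] op 0.0511
leg tilt deg [0.93 0.12] tip [ 481.1 -172.7   41.1] line 27.6 toolz [-0.0028  0.0082 -1.    ]
```

View pics/w13.png

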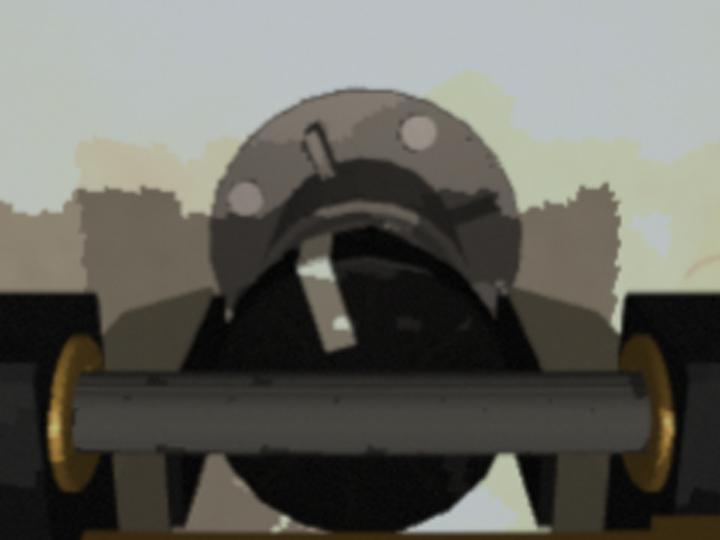

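Request:
{"fn": "servo_tool", "kwargs": {
  "targets": "0 0 -0.3 0; 0 0 0 0; 0 0 0 0; 0 0 0 0; 0 0 0 0",
  "hand": 0.8
}}

```text
time: 23.6
tool_pos: [0.4819, -0.1715, 0.1148]
tool_rot: [-3.13, 0.002, 0.23]
contact_force: [-0.5, 0.4, -0.1]
opening: 0.0735
```

```bash
python3 -c "
from h import *
s=st()
p=cams.read_camera('wrist');save(p,'w14',(200,130,440,310),3)
"
```

```text
t 23.60 pos [ 0.4819 -0.1715  0.1148] rot [-3.1304e+00  1.8000e-03  2.3040e-01] q [-0.496  0.461  1.726  0.009  0.963  0.839] F [-0.5  0.4 -0.1] T [-0.1   0.15 -0.03] op 0.0735
```

View pics/w14.png

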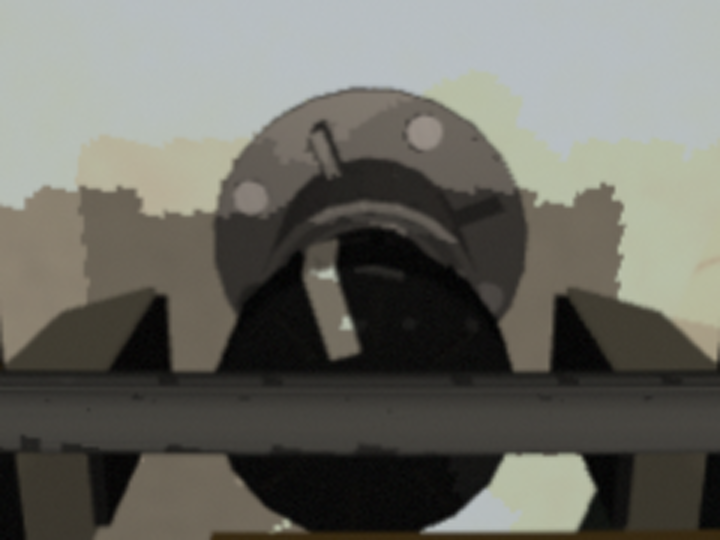

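Request:
{"fn": "servo_tool", "kwargs": {
  "targets": "0 0 0 -0.15; 0 0 0 -0.15; 0 0 0 -0.15; 0 0 0 -0.15; 0 0 0 -0.15; 0 0 0 -0.15; 0 0 0 -0.15; 0 0 0 -0.15; 0 0 0 -0.15; 0 0 0 -0.15; 0 0 0 -0.15; 0 0 0 -0.15; 0 0 0 -0.15; 0 0 0 -0.15; 0 0 0 -0.15; 0 0 0 -0.15; 0 0 0 -0.15; 0 0 0 -0.15; 0 0 0 -0.15; 0 0 0 -0.15"
}}

```text
time: 26.15
tool_pos: [0.4822, -0.1714, 0.1151]
tool_rot: [3.131, -0.001, -2.951]
contact_force: [-0.5, 1.1, -0.6]
opening: 0.0736
```

```bash
python3 -c "
from h import *
s=st()
p=cams.read_camera('wrist');save(p,'w15',(200,130,440,310),3)
plan([.4805,-.173,.1155],0,1)
"
```

```text
t 26.15 pos [ 0.4822 -0.1714  0.1151] rot [ 3.1306e+00 -1.2000e-03 -2.9511e+00] q [-0.496  0.461  1.726  0.009  0.963 -2.263] F [-0.5  1.1 -0.6] T [ 0.01  0.01 -0.02] op 0.0736
1.9 -1.2 -0.4 0.000
```

View pics/w15.png

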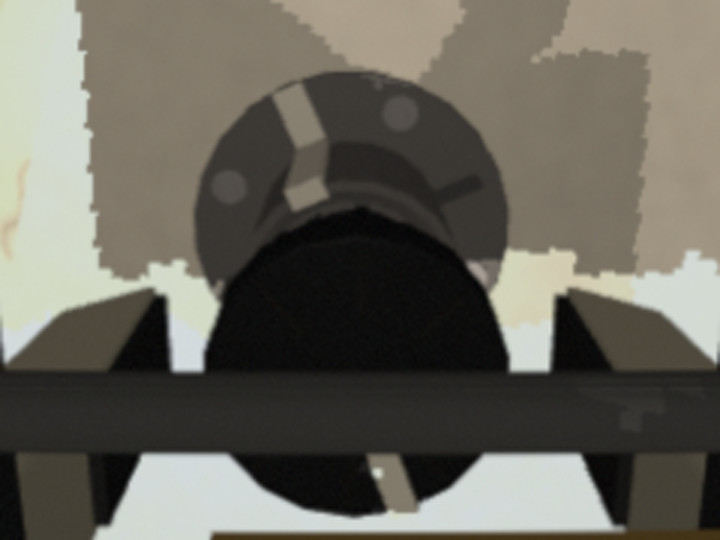

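Request:
{"fn": "servo_tool", "kwargs": {
  "targets": "1.9 -0.8 -0.4 0; 0 0 0 0"
}}

```text
time: 26.45
tool_pos: [0.4803, -0.1726, 0.1155]
tool_rot: [3.131, -0.001, -2.95]
contact_force: [0.4, -0.8, -1.0]
opening: 0.0733
```

Request:
{"fn": "servo_tool", "kwargs": {
  "targets": "0 0 0 0; 0 0 0 0; 0 0 0 0; 0 0 0 0; 0 0 0 0; 0 0 0 0",
  "hand": 0,
  "squeeze": 25
}}

```text
time: 27.2
tool_pos: [0.4803, -0.1726, 0.1156]
tool_rot: [3.131, -0.001, -2.953]
contact_force: [0.2, 0.5, -0.3]
opening: 0.0515
```

```bash
python3 -c "
from h import *
s=st()
p=cams.read_camera('wrist');save(p,'w16',(200,130,440,310),3)
"
```

```text
t 27.20 pos [ 0.4803 -0.1726  0.1156] rot [ 3.1305e+00 -1.3000e-03 -2.9529e+00] q [-0.5    0.458  1.729  0.009  0.963 -2.265] F [ 0.2  0.5 -0.3] T [-0.03  0.03 -0.01] op 0.0515
```

View pics/w16.png

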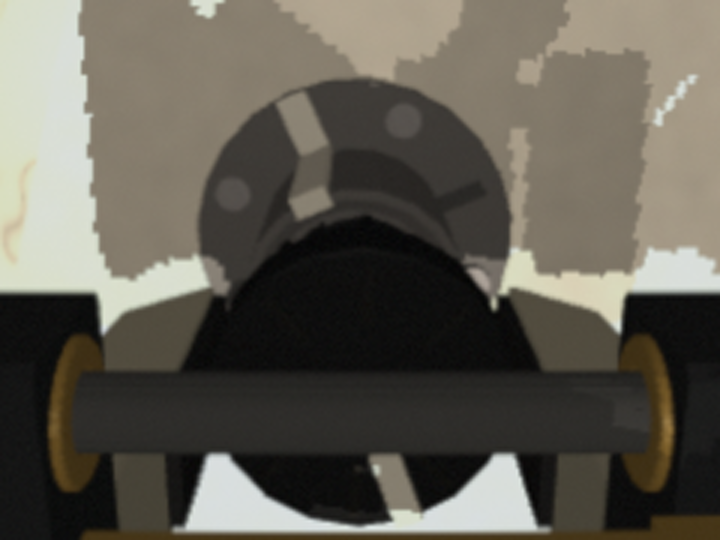

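```bash
python3 -c "
from h import *
p=cams.read_camera('wrist')
f=lambda u,z:onz(p,(u[0]/3+200,u[1]/3+130),z)*1000
a=lambda v:np.degrees(np.arctan2(v[1],v[0]))
o=f((404,512),.126);i=f((386,460),.126);print('leg',a(o-i),o,'vs axis',a(o-[480.3,-172.6,126]))
for C in ([480,-173,0],[479.3,-173.4,0]):
  print('sock flange',a(f((294,98),.034)-C),'rim',a(f((313,203),.079)-C), f((313,203),.079)-C)
"
```

```text
leg 28.255555280324803 [ 498.46870503 -161.95166603  126.        ] vs axis 30.37375991786723
sock flange -146.52743619720485 rim -146.14787982260782 [-20.00046628 -13.41550863  79.        ]
sock flange -146.45290792140167 rim -146.00575468419274 [-19.30046628 -13.01550863  79.        ]
```

Request:
{"fn": "servo_tool", "kwargs": {
  "targets": "0 0 0.3 0.1; 0 0 0.15 0.15; 0 0 0.15 0.15; 0 0 0.14 0.15; 0 0 0.14 0.15; 0 0 0.14 0.15; 0 0 0.14 0.15"
}}

```text
time: 28.18
tool_pos: [0.4801, -0.1729, 0.1147]
tool_rot: [3.138, -0.01, 2.299]
contact_force: [-0.0, 1.3, -0.5]
opening: 0.0513
```

Request:
{"fn": "servo_tool", "kwargs": {
  "targets": "0 0 0.14 0.15; 0 0 0.14 0.15; 0 0 0.14 0.15; 0 0 0.14 0.15; 0 0 0.14 0.15; 0 0 0.14 0.15; 0 0 0.14 0.15"
}}

```text
time: 29.05
tool_pos: [0.4806, -0.1734, 0.1138]
tool_rot: [-3.136, -0.008, 1.213]
contact_force: [0.6, -0.4, 0.6]
opening: 0.0515
```

```bash
python3 -c "
from h import *
s=st()
"
```

```text
t 29.05 pos [ 0.4806 -0.1734  0.1138] rot [-3.1363 -0.0075  1.2127] q [-0.5    0.46   1.731  0.008  0.957 -0.147] F [ 0.6 -0.4  0.6] T [-0.2   0.02 -0.01] op 0.0515
```

Request:
{"fn": "servo_tool", "kwargs": {
  "targets": "0 0 0.2 0.145; 0 0 0.2 0.145; 0 0 0.2 0.145; 0 0 0.2 0.145; 0 0 0.2 0.145; 0 0 0.2 0.12; 0 0 0 0"
}}

```text
time: 29.92
tool_pos: [0.481, -0.1738, 0.113]
tool_rot: [-3.134, -0.001, 0.34]
contact_force: [-0.4, -1.6, -0.6]
opening: 0.0513
```

```bash
python3 -c "
from h import *
s=st()
p=cams.read_camera('wrist');save(p,'w17',(200,130,440,310),3)
"
```

```text
t 29.93 pos [ 0.481  -0.1738  0.113 ] rot [-3.1339e+00 -1.4000e-03  3.3990e-01] q [-0.5    0.462  1.731  0.008  0.953  0.726] F [-0.4 -1.6 -0.6] T [-0.2   0.24  0.07] op 0.0513
```

View pics/w17.png

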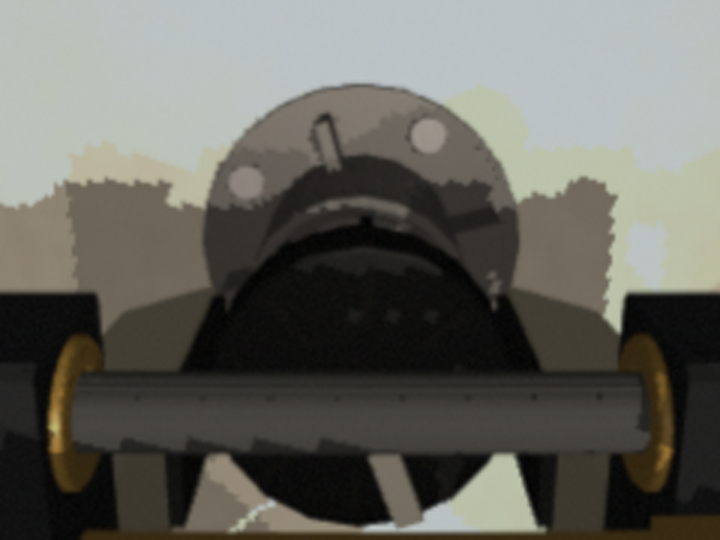

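Request:
{"fn": "servo_tool", "kwargs": {
  "targets": "0 0 0.5 0.01; 0 0 0.4 0; 0 0 0.3 0"
}}

```text
time: 30.35
tool_pos: [0.4811, -0.1737, 0.1129]
tool_rot: [-3.134, -0.002, 0.335]
contact_force: [-1.1, 0.6, 4.8]
opening: 0.0513
```

```bash
python3 -c "
from h import *
s=st()
p=cams.read_camera('wrist');save(p,'w18',(300,270,360,315),13)
f=lambda u,z:onz(p,(u[0]/3+200,u[1]/3+130),z)*1000
a=lambda v:np.degrees(np.arctan2(v[1],v[0]))
o=f((409,521),.124);i=f((386,460),.124);print('leg',a(o-i))
q=cams.read_camera('side');save(q,'s18',(345,115,445,190),8)
"
```

```text
t 30.35 pos [ 0.4811 -0.1737  0.1129] rot [-3.1343e+00 -2.0000e-03  3.3500e-01] q [-0.5    0.462  1.732  0.008  0.952  0.731] F [-1.1  0.6  4.8] T [-0.06  0.44  0.02] op 0.0513
leg -141.90518477782828
```

View pics/w18.png

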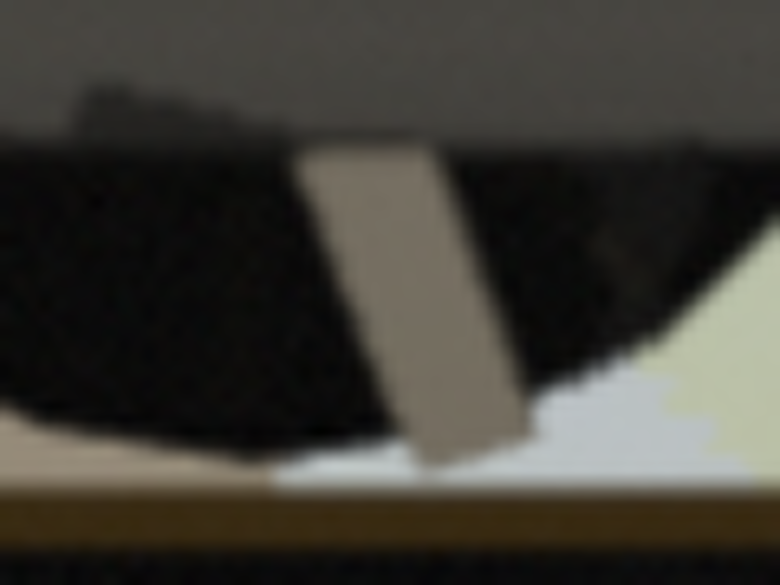

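View pics/s18.png

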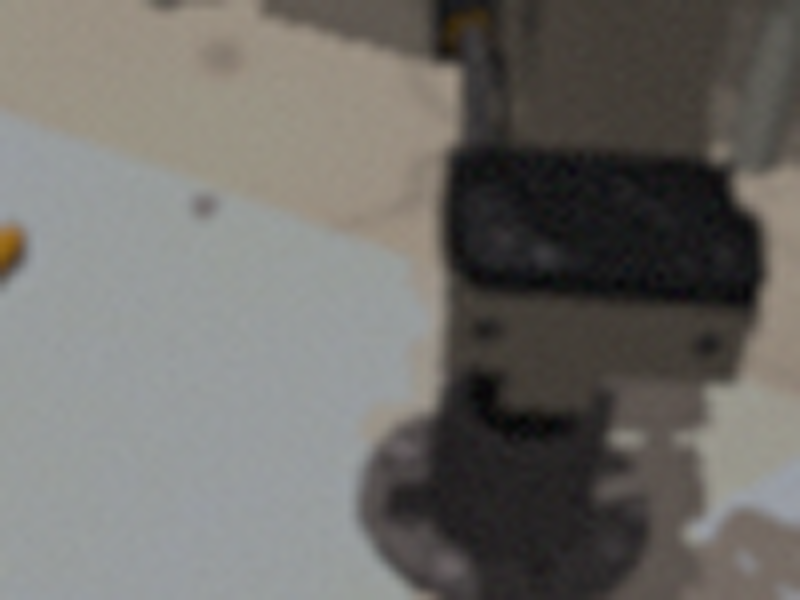

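Request:
{"fn": "servo_tool", "kwargs": {
  "targets": "0 0 0 0; 0 0 0 0; 0 0 0 0"
}}

```text
time: 30.82
tool_pos: [0.4811, -0.1738, 0.113]
tool_rot: [-3.134, -0.002, 0.335]
contact_force: [-1.4, -0.8, 3.9]
opening: 0.0514
```

```bash
python3 -c "
from h import *
s=st()
p=cams.read_camera('wrist')
f=lambda u:onz(p,(u[0]/13+300,u[1]/13+270),.1245)*1000
d=f((472,450))-f((365,150));print(np.degrees(np.arctan2(d[1],d[0])))
q=cams.read_camera('top');save(q,'t18');robot.hand_in()
"
```

```text
t 30.82 pos [ 0.4811 -0.1738  0.113 ] rot [-3.1344e+00 -2.0000e-03  3.3550e-01] q [-0.5    0.461  1.732  0.008  0.952  0.73 ] F [-1.4 -0.8  3.9] T [-0.05  0.39  0.02] op 0.0514
-142.80538503616577
the job is handed in; nothing more can be done
```

View pics/t18.png

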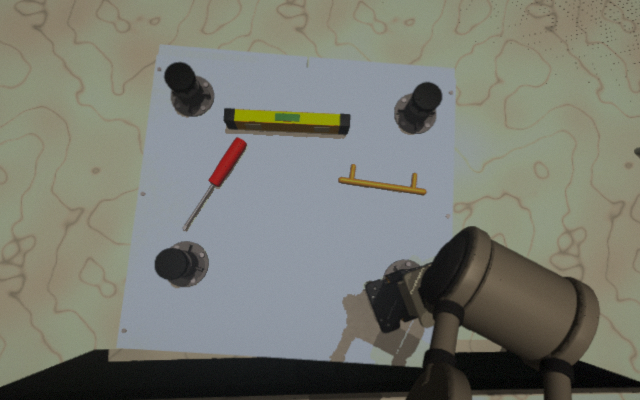

